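Release the hood stay of the laser engraver, close it and arm it

ROBOT

A 6-joint arm with a two-finger parallel gripper is mounted at the origin on a cart in front of the work surface, level with it; the furniture and walls round the work are solid. World frame = base frame: x ahead of the robot, y to its left, z up, the work surface at z = 0. Lengths are in mm, angles in degrees, forces in N, time in s.
With the tool pointing down it reaches from about 350 to 850 mm from the base axis. Payload 8.1 kg.
Tool frame: the origin (TCP) lies midway between the tips of the shut fingers; the grasp point (between the pads) lies 19 mm behind it; z points along the fingers, y is the line along which they close (so a half turn about z gives the same grasp; the last joint's range is limited). The gripper opens to 85 mm and grips with 20 to 120 N. Pads are 22 mm wide; open, the fingers measure 114 mm over their backs; the gripper's body (76 mm by 85 mm) begins 54 mm behind the grasp point. The pads swing forward as they close: fully open they stand 13 mm farther back than shut.
Start: joints at [-69.179, 7.471, 85.268, -0, 87.261, -4.893], TCP at [260.35, -540.576, 209.492] pointing down, gripper open.
Joint ranges: [-169.43, 169.43], [-51.17, 129.36], [1.28, 143.12], [-76.62, 256.62], [0, 156.53], [-152.29, 152.29]. Speed limits (degrees/s): [136.94, 136.94, 159.86, 180, 180, 180].

INTERFACE

Orientations are given as [roll, pitch, yaw] about the fixed x, y, z axes, in that order (R = Rz(yaw) Ry(pitch) Rx(roll)).
In Python, from bench import sense, snapshot, camera_params, hand_in, masks_of, pinpoint gives the robot as it stands.
- The arm moves only by the tool step_arm, never from a script. Its argument "targets" is a list of rows, each an object with "angular": the turn, a rotation vector about the tool's x, y, z scaled (see below), a list of three; "dp": the shift along the tool's x, y, z scaled (see below), a list of three; "fingers": the closure, from 0 (fully open) to 1 (shut). A call has exactly 8 rows; each row is the pose to reach, as a shift and turn from the pose commanded when the call began, along the tool's axes at that moment, turning the shorter way round; what a row does not reach only later rows make up. The controller multiplies each number of a shift by 0.2 m and each number of a turn by 180 degrees. A row lasts 1/8 s, in which the tool goes at most 62.5 mm and 10.7 degrees, less where a joint would pass 70% of its speed; a pose out of reach is approached as far as the arm can. A call with a number of a shift or a turn outside -1 to 1 is refused whole. A call with a gripper value outside its range is refused whole. The fingers move at their own pace and stop on an object; "newtons" is the grip in N (left out, the last holds). Time passes only in rows, so rows that repeat a pose let the fingers close, or fill a call up. It gives the time, the measured TCP pose, the force, the opening and the grip force at its end, in the units of the state.
- sense(): the state, without advancing time (a new reading comes with each control period).
- snapshot(name): name is "side" or "top" or "wrist"; returns the picture (480x640x3 uint8, blue, green, red); there is no depth.
- camera_params(name): a dict with "vfov" (degrees; the focal length in pixels is half the picture's height over the tangent of half this angle, whatever the lens; pixels are square), "cx", "cy" (the principal point, pixels), "D" ([k1, k2, p1, p2, k3] as OpenCV has them; the pictures are not rectified), "R" (3x3) and "t" (3): a world point X has camera coordinates R X + t. Camera axes: x right, y down, z forward; pixel columns grow to the right and rows downward; lengths in mm; the calibration is good to about 2 mm. A picture is of the moment at which its call begins: read the wrist's pose just before it. camera_params takes no time and is no camera call; for the wrist camera it gives the pose at the moment of the call.
- hand_in(): hands the job in; it is judged then, once.
Trained networks look in the newest picture that a camera, given by its name, has taken for a name from the list of things; names that differ only in an ending like _2 or _b are one class to them, and where a whole thing is asked for, a point or a joint stands for the part that bears it (a point fixed in the world has none). Each returns a list of dicts, best first, with "conf" (0 to 1); they miss things now and then, are a little off and sometimes report something else, mostly with a low value. They report only what shows in the picture. A call takes as long as a camera call.
- masks_of(camera, label): "pixels" (480x640 bool, what is visible of it) and "at" ([column, row] in pixels, amid what is visible of it).
- pinpoint(camera, label): "at" ([column, row] in pixels: a listed point, or the origin of a listed thing).
The state is a dict: "time": time; "joint_pos": joint angles; "qd": joint speeds; "joint_efforts": joint torques, N m; "tool_pos": TCP position; "tcp_rot": TCP orientation; "ft_force": force on the tool from outside, world axes, zero at the start; "wrist_torque": the same for the moment, N m; "finger_gap": finger opening in mm; "grip_force": force on a finger pad.
Only numpy, scipy, OpenCV 4.12 (cv2) and the standard library are available. Lean on these libraries where they do the work, as an engineer would, in place of code of your own. Each camera call takes 0.05 s, during which the arm holds its last target. There are 200 camera calls.

TASK

The bench laser engraver is loaded but its hood is still propped open on the locked stay bar at its left side. Lift the stay by its red handle until the hood is free, and press the hood fully shut; only then raise the red switch guard on the control deck all the way up, flip the toggle under it away from the front, and fold the guard fully down again. Do not shift or knock over the glass jar, spirit lamp, eye loupe or wooden clamp standing round the machine.

Things in the scene. Friction and masses are not known exactly. Their poses are not given: they have to be found in the camera images.
- engraver: Enclosed laser engraver, 200 mm deep (x), 280 mm wide (y), fixed to the bench. Origin: centre of its footprint, under its feet; x points from its front to its back, y to its left (seen from its front), z up. Light grey tub at y -60 to 140 mm, rim 88 mm high, under the dark hood; control deck at y -140 to -65 mm, top 75 mm high.
- hood (a joint): Hood angle in rad: 0 shut, about 1.24 as propped (range 0 to 1.4). Once the stay is off its stud, the counterbalanced hinge lets the hood sink slowly by itself (some 3 to 4 s) to roughly 0.45 rad, where it stops ajar; pressing down with a few N at its front closes it, and it stays shut.
- hood_hinge (a point): Middle of the hood's hinge line (along the engraver's y), at (88, 40, 92) mm in the engraver's frame. Shut, the hood reaches 197 mm from here to the front and is 190 mm wide (engraver y -55 to 135 mm) and 18 mm thick (2 mm below to 16 mm above the hinge line): a dark frame 26 to 40 mm broad round an amber window.
- hood_front (a point): Top face of the hood's frame in the middle of its front side, the place to press: 174 mm from the hinge line and 16 mm above it in the hood's frame (108 mm above the engraver's origin when shut). Axes of the hood: x from front to hinge, y left, z out of its top face.
- stay (a joint): Angle of the stay bar above level in rad: about 0.30 when locked on the hood's stud. Lifted to more than about 0.355 its notch (8 mm deep) clears the stud and the hood begins to sink at once; left alone it drops back by its own weight (about 1.5 N at the handle lifts it), rides down on the stud and lies level (about 0) when the hood is shut. It can be raised to 0.9.
- stay_pivot (a point): Pivot of the stay bar outside the tub's left wall, at (-62, 145.5, 113) mm in the engraver's frame, axis along the engraver's y. The steel bar (4 mm thick, 18 mm high, from 8 mm below to 10 mm above the pivot line) runs from here to the back, 179 mm long, rising to its free end while locked. Axes: x along the bar to the free end, y left.
- stay_handle (a point): Middle of the red handle: a level round grip 11 mm in diameter, 46 mm long, that sticks out to the left (engraver y) from the free end of the bar, 6 to 52 mm from the bar's middle; 166 mm from the pivot along the bar and 1 mm above the pivot line. Free space below it and to the left.
- guard (a joint): Angle of the red guard in rad: 0 folded down over the toggle, up to 1.8 folded open to the back. A stiff hinge: it stays where it is left; under 1 N at the lip moves it.
- guard_hinge (a point): Middle of the guard's hinge line at the guard's far end, along the engraver's y, at (22, -102.5, 93) mm in the engraver's frame. Shut, the guard runs 70 mm from here to the front, 44 mm wide, from 13 mm below the hinge line (5 mm above the deck) to 22 mm above it; hollow and open underneath.
- guard_lip (a point): Underside of the lip along the guard's front top edge: 14 mm deep (front to back), 40 mm wide, 4 mm thick; this point is the middle of its underside, 76.5 mm in front of the hinge line and 18 mm above it in the guard's frame, and 36 mm above the deck while shut. The lip begins 70 mm from the hinge line and ends at 83.5 mm.
- toggle (a joint): Toggle angle in rad: 0 leaning to the front (off), 0.8 leaning to the back (on). Stiff: it stays where it is left; about 2 N at its tip moves it.
- toggle_tip (a point): Ball tip (9 mm) of the steel toggle bat, 26 mm from its pivot, which lies at (-14, -102.5, 81) mm in the engraver's frame, 6 mm above the deck. The bat swings in the engraver's x-z plane, 0.4 rad either side of upright.
- glass_jar: Glass jar with a brass lid, 49 mm wide, 70 mm high, standing; origin at the centre of its underside. Loose.
- spirit_lamp: Glass spirit lamp with a cork-coloured cap, 62 mm wide, 72 mm high, standing; origin at the centre of its underside. Loose.
- eye_loupe: Black eye loupe, 30 mm wide, 31 mm high, standing; origin at the centre of its underside. Loose.
- wooden_clamp: Wooden ring clamp lying on its side, 150 mm long (its y), 26 mm wide, 27 mm high, in front of the engraver; origin at the centre of its underside. Loose.

How it is judged:
By the outcome, as a careful person would: the job done as asked, in the order asked, and still so for the second after the job is handed in, with the robot touching nothing.
It also fails if it takes over 54 s, if anything falls off the work surface, if the arm or the gripper's body presses on something with over 40 N, if the wrist force passes 120 N, or if a joint passes its speed limit or range.

## Working session

There is one attempt and no reset: what is moved stays moved. The work goes in short steps, Python scripts to look and compute and a tool call to move; the robot and the scene stay as the last step left them, time stands still between calls to the robot, and variables do not carry over. Pictures are saved under pics/ and viewed, at most 10 in all, crops included, and the job is handed in when it is done.

Besides the shell and the picture viewer there is one more tool, called after "Request:" as name(argument=value, ...), one argument or row to a line, values as JSON. step_arm: Moves the arm, as the interface text tells. Its arguments: {"type":"object","properties":{"targets":{"type":"array","items":{"type":"object","properties":{"angular":{"type":"array","items":{"type":"number","minimum":-1,"maximum":1}},"dp":{"type":"array","items":{"type":"number","minimum":-1,"maximum":1}},"fingers":{"type":"number"}}}},"newtons":{"type":"number"}},"required":["targets"]}

```bash
mkdir -p pics; ls; python3 - <<'E'
from bench import *
import cv2,json
print(sense())
for c in("side","top"):
    cv2.imwrite(f"pics/{c}0.png",snapshot(c)); p=camera_params(c); print(c,{k:(v.tolist() if hasattr(v,'tolist') else v) for k,v in p.items()})
    for n in ["hood_hinge","hood_front","stay_pivot","stay_handle","guard_hinge","guard_lip","toggle_tip","engraver","glass_jar","spirit_lamp","eye_loupe","wooden_clamp"]:
        r=pinpoint(c,n); print(c,n,[(round(d["conf"],2),[round(float(x),1) for x in d["at"]]) for d in r[:2]])
print(sense()["time"])
E
```

```text
pics
{'time': 0.0, 'joint_pos': array([-6.91801295e+01,  7.51535528e+00,  8.53294275e+01,  1.32624610e-03,
        8.72608753e+01, -4.89234876e+00]), 'qd': array([ 0.03197904,  0.06960066, -0.07341255, -0.00674504, -0.00447176,
       -0.10574126]), 'joint_efforts': array([-6.17263186e-05, -5.69409978e+01, -5.00550234e+01, -8.87477739e-06,
        1.52568519e-02, -2.17372428e-05]), 'tool_pos': array([ 260.1368285 , -540.02470083,  208.4404647 ]), 'tcp_rot': array([-1.79894840e+02, -1.03307101e-02,  2.57121451e+01]), 'ft_force': array([-0.14233599,  0.40206448, -0.30580663]), 'wrist_torque': array([ 0.02091625, -0.00776589,  0.01013218]), 'grip_force': 0.0, 'finger_gap': 85.20805702963297}
side {'vfov': 52.073503917025796, 'cx': 315.13553095142765, 'cy': 234.76377217329664, 'D': [-0.023065273497430313, 0.0, 0.0, 0.0, 0.0], 'R': [[0.841234580338678, -0.5404549252559248, -0.015259574339438798], [-0.18788089657799456, -0.2657448078817959, -0.9455582825954816], [0.5069764782940692, 0.7983033075532634, -0.32509487785270136]], 't': [-550.3766999107202, 152.8854911641165, 832.0325106189331]}
[... 685 characters left out ...]
08299792241], [-0.9863192627812287, 0.009695475178276845, -0.16456096021766678], [0.16441048014711918, -0.014687050404337985, -0.9862826595698687]], 't': [-233.68965277836506, 536.9307346221365, 919.2774345798186]}
top hood_hinge [(0.84, [350.2, 188.0])]
top hood_front [(0.9, [345.2, 179.2]), (0.59, [346.6, 248.1])]
top stay_pivot [(0.68, [264.2, 238.3])]
top stay_handle [(0.83, [280.8, 146.3]), (0.36, [377.7, 339.7])]
top guard_hinge [(0.61, [408.1, 254.7])]
top guard_lip [(0.89, [394.5, 287.4])]
top toggle_tip []
top engraver [(0.6, [347.9, 246.8])]
top glass_jar []
top spirit_lamp [(0.69, [377.4, 338.9])]
top eye_loupe [(0.68, [447.5, 260.1])]
top wooden_clamp [(0.73, [330.7, 315.9])]
1.3
```

```bash
cat > h.py <<'E'
import numpy as np,cv2,json
from bench import *
from scipy.optimize import least_squares
def proj(c,P):
    p=camera_params(c) if isinstance(c,str) else c
    f=240/np.tan(np.radians(p["vfov"]/2)); K=np.array([[f,0,p["cx"]],[0,f,p["cy"]],[0,0,1.]])
    R=np.array(p["R"],float); t=np.array(p["t"],float)
    return cv2.projectPoints(np.array(P,float).reshape(-1,3),cv2.Rodrigues(R)[0],t,K,np.array(p["D"],float))[0].reshape(-1,2)
def hood(a,x=-174,z=16,y=40): return [88+x*np.cos(a)+z*np.sin(a),y,92-x*np.sin(a)+z*np.cos(a)]
def stay(a,x=166,z=1,y=174.5): return [-62+x*np.cos(a)-z*np.sin(a),y,113+x*np.sin(a)+z*np.cos(a)]
def guard(a,x=-76.5,z=18,y=-102.5): return [22+x*np.cos(a)+z*np.sin(a),y,93-x*np.sin(a)+z*np.cos(a)]
def W(E,p):
    p=np.array(p,float).reshape(-1,3); c,s=np.cos(E[2]),np.sin(E[2])
    return p@np.array([[c,-s,0],[s,c,0],[0,0,1]]).T+[E[0],E[1],0]
E
python3 - <<'E'
from h import *
names=dict(hood_hinge=[88,40,92],hood_front=hood(1.24),stay_pivot=[-62,145.5,113],stay_handle=stay(.3),guard_hinge=[22,-102.5,93],guard_lip=guard(0),engraver=[0,0,0])
ob={"side":dict(hood_hinge=(385.4,246.3),hood_front=(365.8,155.6),stay_pivot=(296.5,226.2),stay_handle=(373,188),guard_hinge=(371.6,276.3),guard_lip=(320.4,273.2),engraver=(343.6,304.4)),
"top":dict(hood_hinge=(350.2,188),hood_front=(345.2,179.2),stay_pivot=(264.2,238.3),stay_handle=(280.8,146.3),guard_hinge=(408.1,254.7),guard_lip=(394.5,287.4),engraver=(347.9,246.8))}
C={c:camera_params(c) for c in ob}
def res(E): return np.concatenate([(proj(C[c],W(E,[names[n] for n in ob[c]]))-np.array(list(ob[c].values()))).ravel() for c in ob])
best=min((least_squares(res,[550,0,y],loss="soft_l1",f_scale=3,x_scale=[100,100,1]) for y in(-1,0,1)),key=lambda r:r.cost)
E=best.x;print(E,np.degrees(E[2]),best.cost); print(res(E).reshape(-1,2).round(1).tolist())
json.dump(E.tolist(),open("E.json","w"))
ob2=dict(spirit_lamp=((264,354.5),(377.4,338.9)),eye_loupe=((414.6,364),(447.5,260.1)),wooden_clamp=((262.2,319.7),(330.7,315.9)),glass_jar=((251.7,293.4),None))
for n,(a,b) in ob2.items():
    f=lambda q:np.concatenate([(proj(C[c],[q[0],q[1],0])-o).ravel() for c,o in(("side",a),("top",b)) if o])
    r=least_squares(f,[500,0.]); print(n,r.x.round(),np.abs(r.fun).max())
E
```

```text
[ 5.26335410e+02 -2.85784725e+02 -4.07988077e-01] -23.375994923053312 70.9103996320712
[[-1.0, 1.9], [-2.0, 0.2], [-1.6, -1.2], [-3.1, 4.2], [-1.5, 6.5], [0.1, 2.8], [-2.0, 3.6], [-0.6, -1.7], [0.7, 1.8], [-0.1, -2.5], [1.8, -3.9], [-0.2, -7.0], [-0.4, -1.8], [0.8, -2.0]]
spirit_lamp [ 342. -340.] 1.6362592204879434
eye_loupe [ 503. -488.] 5.004643569462218
wooden_clamp [ 387. -247.] 1.183646967650816
glass_jar [ 420. -141.] 6.269829100347124e-11
```

View pics/side0.png

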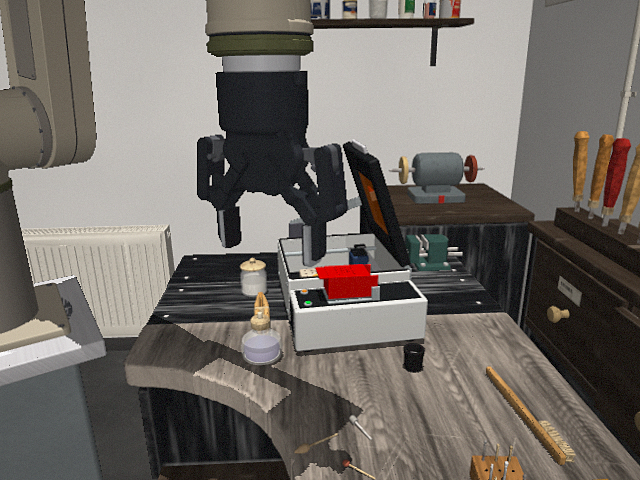

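View pics/top0.png

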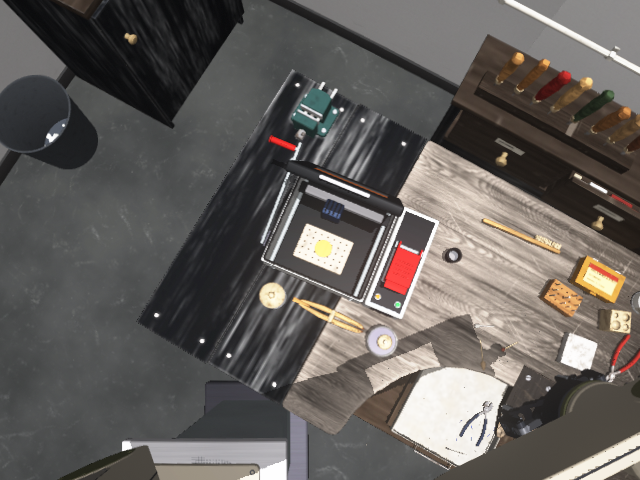

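The side view shows the hood propped open, with the guard (345,282) and the deck on the right. The top view shows the red handle at (283,143), the guard at (403,265), the jar at (272,294), the lamp at (381,341), the loupe at (453,255) and the clamp at (330,315). These match the network detections. Next I'll write a move planner.

```bash
cat >> h.py <<'E'
from scipy.spatial.transform import Rotation as Ro
def loadE(): return np.array(json.load(open("E.json")))
def Rt(E,beta=0,yaw=0):
    """tool down; yaw = angle of tool x wrt engraver x (deg); beta: tip tilted toward engraver +x"""
    return Ro.from_euler("z",E[2])*Ro.from_euler("y",-beta,degrees=True)*Ro.from_euler("xyz",[180,0,yaw],degrees=True)
def plan(*wps):
    """wps: (world pos, Rotation); prints dp, angular from measured pose"""
    s=sense(); p0=s["tool_pos"]; R0=Ro.from_euler("xyz",s["tcp_rot"],degrees=True)
    print("t",round(s["time"],2),"p",p0.round(1),"rot",s["tcp_rot"].round(1),"j",s["joint_pos"].round(0),"F",s["ft_force"].round(1),"gap",round(s["finger_gap"],1))
    for p,R in wps:
        d=R0.inv().apply(np.ravel(p)-p0); w=(R0.inv()*R).as_rotvec(degrees=True)
        print("to",np.ravel(p).round(1),"dp",(d/200).round(3).tolist(),"ang",(w/180).round(3).tolist())
E
python3 - <<'E'
from h import *
E=loadE(); R=Rt(E,0,90)
h=W(E,stay(.3,y=185))[0]; print(h)
s=sense()
plan(([320,-480,340],R),([500,-330,340],R),(h+[0,0,170],R))
E
```

```text
[ 688.12354538 -154.17382827  163.01169079]
t 1.3 p [ 260.3 -540.6  209.5] rot [180.    0.   25.7] j [-69.   7.  85.  -0.  87.  -5.] F [ 0.5 -0.3 -0.3] gap 85.5
to [ 320 -480  340] dp [0.4, -0.143, -0.653] ang [-0.0, 0.0, -0.227]
to [ 500 -330  340] dp [1.537, -0.429, -0.653] ang [-0.0, 0.0, -0.227]
to [ 688.1 -154.2  333. ] dp [2.765, -0.813, -0.618] ang [-0.0, 0.0, -0.227]
```

Request:
step_arm(
  targets=[
    {"dp":[0.1,0,-0.3],"angular":[0,0,-0.06],"fingers":0},
    {"dp":[0.3,-0.1,-0.6],"angular":[0,0,-0.12],"fingers":0},
    {"dp":[0.6,-0.17,-0.65],"angular":[0,0,-0.17],"fingers":0},
    {"dp":[0.85,-0.24,-0.65],"angular":[0,0,-0.227],"fingers":0},
    {"dp":[1,-0.28,-0.65],"angular":[0,0,-0.227],"fingers":0},
    {"dp":[1,-0.28,-0.65],"angular":[0,0,-0.227],"fingers":0},
    {"dp":[1,-0.28,-0.65],"angular":[0,0,-0.227],"fingers":0},
    {"dp":[1,-0.28,-0.65],"angular":[0,0,-0.227],"fingers":0},
  ],
)

```text
time: 2.3
tool_pos: [415.4, -404.2, 339.4]
tcp_rot: [-180.0, 0.0, 66.5]
ft_force: [0.5, 0.4, -0.3]
finger_gap: 85.2
grip_force: 0.0
```

```bash
python3 - <<'E'
from h import *
E=loadE(); R=Rt(E,0,90)
h=W(E,stay(.3,y=185))[0]
plan((h+[0,0,120],R))
E
```

```text
t 2.3 p [ 415.4 -404.2  339.4] rot [-180.     0.    66.5] j [-49.   3.  76.  -0. 100. -26.] F [ 0.5  0.4 -0.3] gap 85.2
to [ 688.1 -154.2  283. ] dp [1.69, 0.752, 0.282] ang [-0.0, 0.0, -0.001]
```

Request:
step_arm(
  targets=[
    {"dp":[0.28,0.125,0],"fingers":0},
    {"dp":[0.56,0.25,0],"fingers":0},
    {"dp":[0.84,0.37,0],"fingers":0},
    {"dp":[1,0.45,0],"fingers":0},
    {"dp":[1,0.55,0],"fingers":0},
    {"dp":[1,0.65,0],"fingers":0},
    {"dp":[1,0.75,0],"fingers":0},
    {"dp":[1,0.75,0],"fingers":0},
  ],
)

```text
validation failed for argument at $.ta...
```

Request:
step_arm(
  targets=[
    {"dp":[0.25,0,0],"fingers":0},
    {"dp":[0.5,0,0],"fingers":0},
    {"dp":[0.69,0,0.1],"fingers":0},
    {"dp":[0.69,0,0.28],"fingers":0},
    {"dp":[0.69,0,0.28],"fingers":0},
    {"dp":[0.69,0,0.28],"fingers":0},
    {"dp":[0.69,0,0.28],"fingers":0},
    {"dp":[0.69,0,0.28],"fingers":0},
  ],
)

```text
validation failed for argument at $.ta...
```

```bash
python3 - <<'E'
from h import *
E=loadE(); R=Rt(E,0,90)
cv2.imwrite("pics/w1.png",snapshot("wrist"))
c=camera_params("wrist")
for n in("stay_handle","stay_pivot","hood_hinge"): print(n,[(round(d["conf"],2),np.round(d["at"],1)) for d in pinpoint("wrist",n)[:2]])
print(proj(c,W(E,[stay(.3),[-62,145.5,113],[88,40,92],stay(.3,y=151.5),stay(.3,y=197.5)])).round(1).tolist())
m=masks_of("wrist","stay_handle")
print([(d["conf"],d["at"]) for d in m[:2]])
plan((W(E,stay(.3,y=185))[0]-[0,0,19],R))
E
```

```text
stay_handle []
stay_pivot []
hood_hinge []
[[517.9, -218.7], [307.8, -136.2], [461.5, 3.4], [515.9, -184.6], [519.6, -252.8]]
[]
t 2.55 p [ 415.8 -403.8  339.4] rot [-180.    -0.    66.5] j [-49.   3.  76.  -0. 100. -26.] F [0.2 0.2 0.7] gap 85.4
to [ 688.1 -154.2  144. ] dp [1.687, 0.752, 0.977] ang [-0.0, -0.0, -0.001]
```

View pics/w1.png

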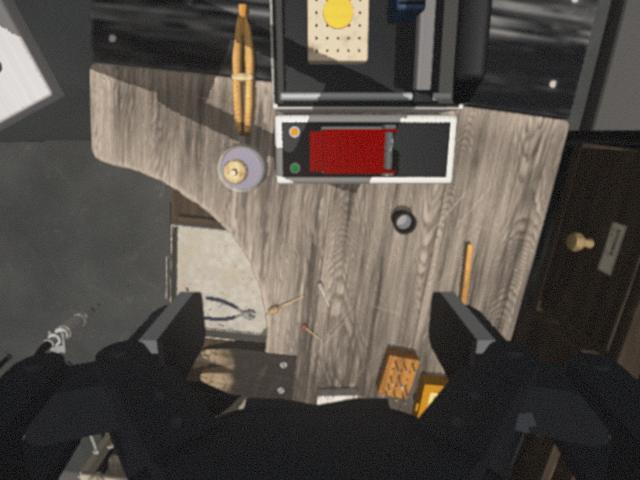

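The arm has not moved yet, because each row needs every field. From here the wrist view shows the deck with the guard at (352,151), the lamp at (241,168), the loupe at (403,220) and the clamp at (242,75). I can use this to refine the engraver pose.

```bash
python3 - <<'E'
from h import *
E=loadE(); c=camera_params("wrist")
names=dict(guard_hinge=[22,-102.5,93],guard_lip=guard(0),engraver=[0,0,0])
for n in names: print(n,[(round(d["conf"],2),np.round(d["at"],1)) for d in pinpoint("wrist",n)[:2]],proj(c,W(E,names[n])).round(1))
# deck box corners at top z=75
print(proj(c,W(E,[[-100,-140,75],[100,-140,75],[-100,-65,75],[100,-65,75]])).round(1).tolist())
E
```

```text
guard_hinge [(0.89, array([389.5, 149.8])), (0.37, array([357.7,  64.1]))] [[388.8 150.9]]
guard_lip [(0.59, array([315.8, 151.3]))] [[316.9 151.7]]
engraver [(0.73, array([357.3,  63.6]))] [[360.7  63.2]]
[[276.8, 184.1], [452.6, 183.9], [274.9, 115.1], [458.5, 115.3]]
```

Request:
step_arm(
  targets=[
    {"dp":[0.28,0.125,0],"angular":[0,0,0],"fingers":0},
    {"dp":[0.56,0.25,0],"angular":[0,0,0],"fingers":0},
    {"dp":[0.84,0.37,0],"angular":[0,0,0],"fingers":0},
    {"dp":[1,0.45,0],"angular":[0,0,0],"fingers":0},
    {"dp":[1,0.55,0],"angular":[0,0,0],"fingers":0},
    {"dp":[1,0.65,0],"angular":[0,0,0],"fingers":0},
    {"dp":[1,0.75,0],"angular":[0,0,0],"fingers":0},
    {"dp":[1,0.75,0],"angular":[0,0,0],"fingers":0},
  ],
)

```text
time: 3.7
tool_pos: [633.8, -279.6, 338.3]
tcp_rot: [-179.9, -0.0, 66.6]
ft_force: [-1.2, -0.4, -0.5]
finger_gap: 85.2
grip_force: 0.0
```

Request:
step_arm(
  targets=[
    {"dp":[0.25,0,0],"angular":[0,0,0],"fingers":0},
    {"dp":[0.5,0,0],"angular":[0,0,0],"fingers":0},
    {"dp":[0.69,0,0.1],"angular":[0,0,0],"fingers":0},
    {"dp":[0.69,0,0.28],"angular":[0,0,0],"fingers":0},
    {"dp":[0.69,0,0.28],"angular":[0,0,0],"fingers":0},
    {"dp":[0.69,0,0.28],"angular":[0,0,0],"fingers":0},
    {"dp":[0.69,0,0.28],"angular":[0,0,0],"fingers":0},
    {"dp":[0.69,0,0.28],"angular":[0,0,0],"fingers":0},
  ],
)

```text
time: 4.7
tool_pos: [688.7, -153.5, 285.3]
tcp_rot: [179.9, -0.0, 66.5]
ft_force: [-0.0, 0.8, 0.1]
finger_gap: 85.5
grip_force: 0.0
```

```bash
python3 - <<'E'
from h import *
E=loadE(); R=Rt(E,0,90)
cv2.imwrite("pics/w1.png",snapshot("wrist"))
c=camera_params("wrist")
for n in("stay_handle","stay_pivot","hood_hinge"): print(n,[(round(d["conf"],2),np.round(d["at"],1)) for d in pinpoint("wrist",n)[:2]])
print(proj(c,W(E,[stay(.3),[-62,145.5,113],[88,40,92],stay(.3,y=151.5),stay(.3,y=197.5)])).round(1).tolist())
plan((W(E,stay(.3,y=185))[0]-[0,0,19],R))
E
```

```text
stay_handle [(0.63, array([312. , 234.7]))]
stay_pivot [(0.59, array([145.3, 255.5]))]
hood_hinge [(0.57, array([304.4, 344.7]))]
[[316.5, 237.8], [148.0, 253.6], [308.8, 341.9], [316.6, 265.5], [316.4, 209.0]]
t 4.9 p [ 688.3 -153.   283.8] rot [180.   -0.   66.6] j [-17.  23.  59.   0.  98.   7.] F [-0.1 -0.2 -0.3] gap 85.2
to [ 688.1 -154.2  144. ] dp [-0.006, 0.001, 0.699] ang [0.0, -0.0, -0.0]
```

View pics/w1.png

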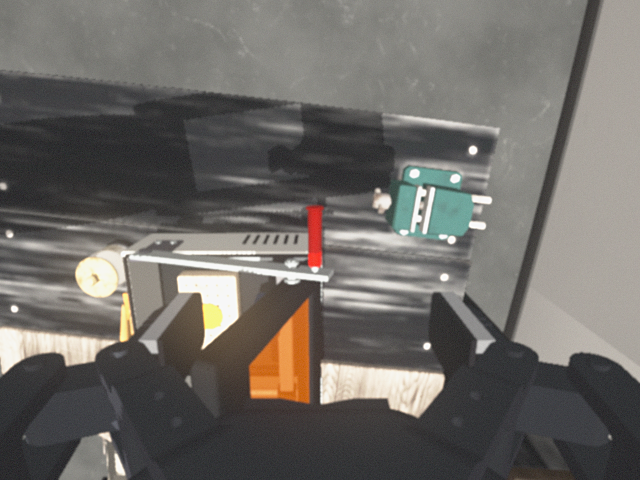

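The handle lies at rows 206–268, column 315, as predicted. I'll descend and grip it.

Request:
step_arm(
  newtons=30,
  targets=[
    {"dp":[0,0,0.2],"angular":[0,0,0],"fingers":0},
    {"dp":[0,0,0.4],"angular":[0,0,0],"fingers":0},
    {"dp":[0,0,0.6],"angular":[0,0,0],"fingers":0},
    {"dp":[0,0,0.7],"angular":[0,0,0],"fingers":0},
    {"dp":[0,0,0.7],"angular":[0,0,0],"fingers":0.4},
    {"dp":[0,0,0.7],"angular":[0,0,0],"fingers":0.8},
    {"dp":[0,0,0.7],"angular":[0,0,0],"fingers":1},
    {"dp":[0,0,0.7],"angular":[0,0,0],"fingers":1},
  ],
)

```text
time: 5.9
tool_pos: [689.0, -153.0, 145.1]
tcp_rot: [179.9, -0.0, 66.6]
ft_force: [-6.5, 2.5, 1.7]
finger_gap: 12.5
grip_force: 4.3
```

Request:
step_arm(
  targets=[
    {"dp":[0,0,0],"angular":[0,0,0],"fingers":1},
    {"dp":[0,0,0],"angular":[0,0,0],"fingers":1},
    {"dp":[0,-0.01,-0.05],"angular":[0,0,0],"fingers":1},
    {"dp":[0,-0.03,-0.1],"angular":[0,0,0],"fingers":1},
    {"dp":[0,-0.06,-0.16],"angular":[0,0,0],"fingers":1},
    {"dp":[0,-0.06,-0.16],"angular":[0,0,0],"fingers":1},
    {"dp":[0,-0.06,-0.16],"angular":[0,0,0],"fingers":1},
    {"dp":[0,-0.06,-0.16],"angular":[0,0,0],"fingers":1},
  ],
)

```text
time: 6.9
tool_pos: [676.9, -148.0, 174.8]
tcp_rot: [-179.9, 0.0, 66.6]
ft_force: [0.5, 0.0, -0.3]
finger_gap: -0.5
grip_force: 0.0
```

```bash
python3 - <<'E'
from h import *
E=loadE(); R=Rt(E,0,90)
snapshot("side");snapshot("wrist")
c=camera_params("side"); cw=camera_params("wrist")
print("front",[(round(d["conf"],2),np.round(d["at"],1)) for d in pinpoint("side","hood_front")[:2]])
for a in(1.3,1.24,1.1,.9,.7,.45,0): print(a,proj(c,W(E,hood(a))).round(1))
print("handle",[(round(d["conf"],2),np.round(d["at"],1)) for d in pinpoint("wrist","stay_handle")[:2]],proj(cw,W(E,[stay(.3),stay(.5)])).round())
plan()
E
```

```text
front [(0.96, array([363.8, 154.1]))]
1.3 [[369.8 154.3]]
1.24 [[363.8 155.8]]
1.1 [[350.4 160.8]]
0.9 [[332.4 171.1]]
0.7 [[316.8 184.6]]
0.45 [[301.5 205. ]]
0 [[288.8 246.7]]
handle [(0.97, array([332.2, 300.2]))] [[342. 297.]
 [316. 327.]]
t 7.1 p [ 677.1 -148.   175. ] rot [-180.     0.    66.6] j [-17.  23.  71.   0.  86.   7.] F [-0.4  0.1  0.8] gap -0.2
```

```bash
python3 - <<'E'
from h import *
E=loadE()
im=snapshot("wrist"); cw=camera_params("wrist")
for a,col in((.3,(0,255,0)),(.2,(255,0,0))):
  q=proj(cw,W(E,[stay(a,y=151.5),stay(a,y=197.5)])).astype(int); cv2.line(im,tuple(map(int,q[0])),tuple(map(int,q[1])),col,1)
s=snapshot("side")[130:290,230:480]
im2=np.hstack([im[:, :],]); cv2.imwrite("pics/w2.png",im2)
cv2.imwrite("pics/s2.png",cv2.resize(s,None,fx=3,fy=3))
E
```

```text
(no output)
```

View pics/w2.png

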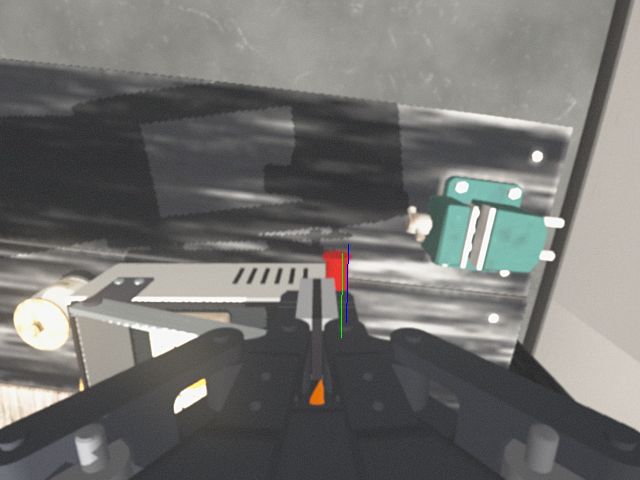

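The handle is at columns 325–347, about 4 mm toward the engraver's front compared with my prediction (green line). The fingers slipped off it and the hood is still propped. I'll check the side crop before gripping again.

View pics/s2.png

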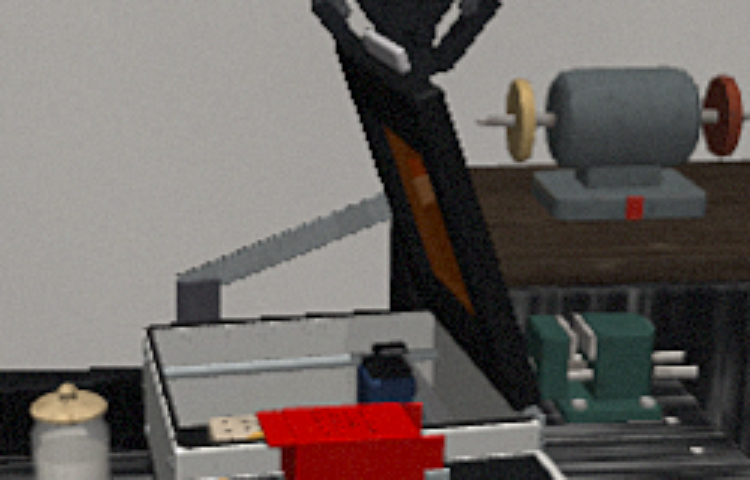

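```bash
python3 - <<'E'
from h import *
E=loadE(); c=camera_params("side")
for a in(.25,.3,.35): print(a,((proj(c,W(E,[stay(a,y=151.5),stay(a),stay(a,y=197.5)]))-[230,130])*3).round().tolist())
E
```

```text
0.25 [[432.0, 206.0], [423.0, 198.0], [414.0, 190.0]]
0.3 [[429.0, 195.0], [420.0, 187.0], [411.0, 179.0]]
0.35 [[425.0, 184.0], [416.0, 176.0], [407.0, 168.0]]
```

```bash
python3 - <<'E'
from h import *
E=loadE(); c=camera_params("wrist"); s=sense()
c1={k:v for k,v in c.items()}; R=np.array(c["R"]); t=np.array(c["t"])
c1["t"]=t-R@(np.array([688.3,-153,283.8])-s["tool_pos"])
print("cam",(-R.T@t).round(),(s["tool_pos"]).round(1),"f",240/np.tan(np.radians(c["vfov"]/2)),c["cx"],c["cy"])
for dx,dz in((0,0),(-4,0),(0,-10),(0,10),(-4,10)):
  b=np.array(stay(.3))+[dx,0,dz]; P=[b+[-5.5,23,0],b+[5.5,23,0],b+[0,23,0],b+[0,-23,0]]
  print(dx,dz,"w1",proj(c1,W(E,P)).round(0).tolist(),"w2",proj(c,W(E,P)).round(0).tolist())
im=cv2.imread("pics/w2.png"); im1=cv2.imread("pics/w1.png")
for i,y0 in((im1,200),(im,245)):
  red=(i[...,2]>110)&(i[...,1]<60)&(i[...,0]<60)
  for r in range(y0,y0+75,6):
    k=np.where(red[r,280:380])[0]+280
    print(r,(k.min(),k.max()) if len(k) else None,end=" ")
  print()
E
```

```text
cam [704. -85. 339.] [ 677.2 -148.1  175.2] f 377.60983868462233 316.53370863707886 235.09563210466672
0 0 w1 [[310.0, 210.0], [325.0, 210.0], [317.0, 210.0], [317.0, 266.0]] w2 [[331.0, 253.0], [354.0, 253.0], [343.0, 253.0], [341.0, 337.0]]
-4 0 w1 [[305.0, 210.0], [319.0, 210.0], [312.0, 210.0], [312.0, 266.0]] w2 [[323.0, 253.0], [346.0, 253.0], [334.0, 253.0], [333.0, 337.0]]
0 -10 w1 [[310.0, 207.0], [324.0, 207.0], [317.0, 207.0], [317.0, 262.0]] w2 [[331.0, 247.0], [352.0, 247.0], [341.0, 247.0], [340.0, 328.0]]
0 10 w1 [[310.0, 212.0], [325.0, 212.0], [317.0, 212.0], [317.0, 271.0]] w2 [[332.0, 260.0], [356.0, 260.0], [344.0, 260.0], [342.0, 348.0]]
-4 10 w1 [[305.0, 212.0], [319.0, 212.0], [312.0, 212.0], [312.0, 271.0]] w2 [[323.0, 260.0], [347.0, 260.0], [335.0, 260.0], [334.0, 348.0]]
200 None 206 (np.int64(310), np.int64(322)) 212 (np.int64(309), np.int64(320)) 218 (np.int64(308), np.int64(320)) 224 (np.int64(308), np.int64(320)) 230 (np.int64(309), np.int64(320)) 236 (np.int64(310), np.int64(320)) 242 (np.int64(309), np.int64(320)) 248 (np.int64(310), np.int64(321)) 254 (np.int64(309), np.int64(320)) 260 (np.int64(309), np.int64(319)) 266 None 272 None 
245 None 251 (np.int64(328), np.int64(337)) 257 (np.int64(323), np.int64(350)) 263 (np.int64(327), np.int64(346)) 269 (np.int64(327), np.int64(346)) 275 (np.int64(327), np.int64(346)) 281 (np.int64(336), np.int64(346)) 287 (np.int64(336), np.int64(346)) 293 None 299 None 305 None 311 None 317 None
```

```bash
python3 - <<'E'
from h import *
E=loadE(); R=Rt(E,0,90)
b=np.array(stay(.3,y=184))+[-2.5,0,0]; w=W(E,b)[0]
plan((np.r_[w[:2],190],R),(np.r_[w[:2],134],R))
E
```

```text
t 7.2 p [ 677.2 -148.1  175.2] rot [-180.     0.    66.6] j [-17.  23.  71.   0.  86.   7.] F [0.1 0.4 0.9] gap 0.1
to [ 685.4 -154.1  190. ] dp [-0.011, 0.05, -0.074] ang [-0.0, 0.0, -0.0]
to [ 685.4 -154.1  134. ] dp [-0.011, 0.05, 0.206] ang [-0.0, 0.0, -0.0]
```

Request:
step_arm(
  targets=[
    {"dp":[-0.01,0.05,-0.08],"angular":[0,0,0],"fingers":0.3},
    {"dp":[-0.01,0.05,-0.08],"angular":[0,0,0],"fingers":0.3},
    {"dp":[-0.01,0.05,-0.08],"angular":[0,0,0],"fingers":0.3},
    {"dp":[-0.01,0.05,-0.08],"angular":[0,0,0],"fingers":0.3},
    {"dp":[-0.01,0.05,0],"angular":[0,0,0],"fingers":0.3},
    {"dp":[-0.01,0.05,0.1],"angular":[0,0,0],"fingers":0.3},
    {"dp":[-0.01,0.05,0.2],"angular":[0,0,0],"fingers":0.3},
    {"dp":[-0.01,0.05,0.2],"angular":[0,0,0],"fingers":0.3},
  ],
)

```text
time: 8.2
tool_pos: [683.4, -153.2, 131.3]
tcp_rot: [-179.6, 0.0, 66.6]
ft_force: [0.5, 0.1, 0.1]
finger_gap: 59.8
grip_force: 0.0
```

Request:
step_arm(
  newtons=70,
  targets=[
    {"dp":[0,0,0],"angular":[0,0,0],"fingers":1},
    {"dp":[0,0,0],"angular":[0,0,0],"fingers":1},
    {"dp":[0,0,0],"angular":[0,0,0],"fingers":1},
    {"dp":[0,0,0],"angular":[0,0,0],"fingers":1},
    {"dp":[0,0,0],"angular":[0,0,0],"fingers":1},
    {"dp":[0,0,0],"angular":[0,0,0],"fingers":1},
    {"dp":[0,0,0],"angular":[0,0,0],"fingers":1},
    {"dp":[0,0,0],"angular":[0,0,0],"fingers":1},
  ],
)

```text
time: 9.2
tool_pos: [685.5, -153.7, 135.4]
tcp_rot: [-180.0, -0.0, 66.6]
ft_force: [-3.5, 2.6, 0.7]
finger_gap: 8.2
grip_force: 68.3
```

Request:
step_arm(
  targets=[
    {"dp":[0,0,-0.02],"angular":[0,0,0],"fingers":1},
    {"dp":[0,-0.01,-0.04],"angular":[0,0,0],"fingers":1},
    {"dp":[0,-0.015,-0.06],"angular":[0,0,0],"fingers":1},
    {"dp":[0,-0.02,-0.08],"angular":[0,0,0],"fingers":1},
    {"dp":[0,-0.03,-0.1],"angular":[0,0,0],"fingers":1},
    {"dp":[0,-0.04,-0.12],"angular":[0,0,0],"fingers":1},
    {"dp":[0,-0.05,-0.14],"angular":[0,0,0],"fingers":1},
    {"dp":[0,-0.06,-0.16],"angular":[0,0,0],"fingers":1},
  ],
)

```text
time: 10.2
tool_pos: [674.3, -151.3, 168.2]
tcp_rot: [179.9, 0.2, 66.5]
ft_force: [-5.6, -5.8, -3.3]
finger_gap: 8.0
grip_force: 68.2
```

```bash
python3 - <<'E'
from h import *
E=loadE(); im=snapshot("side"); cv2.imwrite("pics/s3.png",cv2.resize(im[100:300,200:480],None,fx=2.5,fy=2.5))
c=camera_params("side")
print("front",[(round(d["conf"],2),np.round(d["at"],1)) for d in pinpoint("side","hood_front")[:2]])
plan()
E
```

```text
front [(0.6, array([338.4, 165.7]))]
t 10.3 p [ 674.2 -151.3  168.4] rot [179.9   0.2  66.5] j [-17.  23.  72.  -0.  86.   7.] F [-4.6 -6.6 -3. ] gap 7.7
```

The stay is off its stud and the hood is sinking. I'll hold briefly, then release.

Request:
step_arm(
  targets=[
    {"dp":[0,0,0],"angular":[0,0,0],"fingers":1},
    {"dp":[0,0,0],"angular":[0,0,0],"fingers":1},
    {"dp":[0,0,0],"angular":[0,0,0],"fingers":1},
    {"dp":[0,0,0],"angular":[0,0,0],"fingers":1},
    {"dp":[0,0,0],"angular":[0,0,0],"fingers":0.3},
    {"dp":[0,0,0],"angular":[0,0,0],"fingers":0.3},
    {"dp":[0,0,0],"angular":[0,0,0],"fingers":0.3},
    {"dp":[0,0,0],"angular":[0,0,0],"fingers":0.3},
  ],
)

```text
time: 11.3
tool_pos: [674.9, -149.0, 167.9]
tcp_rot: [180.0, -0.0, 66.6]
ft_force: [-0.2, 0.7, 0.6]
finger_gap: 60.0
grip_force: 0.0
```

```bash
python3 - <<'E'
from h import *
E=loadE(); R=Rt(E,0,90)
f=W(E,np.array(hood(.45))+[0,0,110])[0]; g=W(E,np.array(hood(.45))+[0,0,15])[0]
plan((sense()["tool_pos"]+[0,0,100],R),(f,R),(g,R))
for a in (.4,.3,.2,.1,0): print(a,(np.array(hood(a))-hood(.45)).round(1))
E
```

```text
t 11.3 p [ 674.9 -149.   167.9] rot [180.   -0.   66.6] j [-17.  23.  72.   0.  86.   7.] F [-0.2  0.7  0.6] gap 60.0
to [ 674.9 -149.   267.9] dp [0.0, 0.0, -0.5] ang [0.0, -0.0, -0.0]
to [ 485.6 -224.6  292.1] dp [-0.723, -0.718, -0.622] ang [0.0, -0.0, -0.0]
to [ 485.6 -224.6  197.1] dp [-0.723, -0.719, -0.147] ang [0.0, -0.0, -0.0]
0.4 [-4.3  0.  -7.6]
0.3 [-11.8   0.  -23.4]
0.2 [-17.6   0.  -39.8]
0.1 [-21.8   0.  -56.8]
0 [-24.3   0.  -74.1]
```

Request:
step_arm(
  targets=[
    {"dp":[0,0,-0.25],"angular":[0,0,0],"fingers":0.3},
    {"dp":[0,0,-0.5],"angular":[0,0,0],"fingers":1},
    {"dp":[-0.1,-0.1,-0.62],"angular":[0,0,0],"fingers":1},
    {"dp":[-0.3,-0.3,-0.62],"angular":[0,0,0],"fingers":1},
    {"dp":[-0.5,-0.5,-0.62],"angular":[0,0,0],"fingers":1},
    {"dp":[-0.72,-0.72,-0.62],"angular":[0,0,0],"fingers":1},
    {"dp":[-0.72,-0.72,-0.62],"angular":[0,0,0],"fingers":1},
    {"dp":[-0.72,-0.72,-0.62],"angular":[0,0,0],"fingers":1},
  ],
)

```text
time: 12.3
tool_pos: [485.5, -224.1, 292.1]
tcp_rot: [179.9, -0.0, 66.5]
ft_force: [0.7, 1.3, 0.2]
finger_gap: -0.1
grip_force: 0.0
```

```bash
python3 - <<'E'
from h import *
E=loadE(); R=Rt(E,0,90)
snapshot("side");snapshot("wrist")
for n in("hood_front","stay_handle"): print(n,[(round(d["conf"],2),np.round(d["at"],1)) for d in pinpoint("side",n)[:2]])
c=camera_params("side")
for a in(.9,.7,.5,.45,.4): print(a,proj(c,W(E,hood(a))).round(1))
plan((W(E,np.array(hood(.45))+[0,0,15])[0],R),(W(E,np.array(hood(0))+[0,0,0])[0],R))
E
```

```text
hood_front [(0.89, array([311.9, 190.2])), (0.23, array([262. , 353.7]))]
stay_handle [(0.97, array([371.1, 187.8]))]
0.9 [[332.4 171.1]]
0.7 [[316.8 184.6]]
0.5 [[304.1 200.7]]
0.45 [[301.5 205. ]]
0.4 [[299.1 209.4]]
t 12.5 p [ 486.2 -223.5  291.5] rot [180.   -0.   66.7] j [-30.  -4.  88.   0.  95.  -7.] F [0.6 0.4 0.3] gap -0.0
to [ 485.6 -224.6  197.1] dp [-0.006, -0.001, 0.472] ang [0.0, -0.0, 0.0]
to [ 463.3 -214.9  108. ] dp [-0.006, -0.122, 0.917] ang [0.0, -0.0, 0.0]
```

Request:
step_arm(
  targets=[
    {"dp":[0,0,0.2],"angular":[0,0,0],"fingers":1},
    {"dp":[0,0,0.35],"angular":[0,0,0],"fingers":1},
    {"dp":[0,0,0.47],"angular":[0,0,0],"fingers":1},
    {"dp":[0,-0.02,0.55],"angular":[0,0,0],"fingers":1},
    {"dp":[0,-0.05,0.64],"angular":[0,0,0],"fingers":1},
    {"dp":[0,-0.08,0.72],"angular":[0,0,0],"fingers":1},
    {"dp":[0,-0.1,0.78],"angular":[0,0,0],"fingers":1},
    {"dp":[0,-0.11,0.84],"angular":[0,0,0],"fingers":1},
  ],
)

```text
time: 13.5
tool_pos: [465.2, -215.3, 123.2]
tcp_rot: [180.0, 0.0, 66.6]
ft_force: [-0.4, 0.3, 1.0]
finger_gap: 0.2
grip_force: 0.4
```

Request:
step_arm(
  targets=[
    {"dp":[0,0,0.02],"angular":[0,0,0],"fingers":1},
    {"dp":[0,-0.005,0.04],"angular":[0,0,0],"fingers":1},
    {"dp":[0,-0.01,0.055],"angular":[0,0,0],"fingers":1},
    {"dp":[0,-0.01,0.065],"angular":[0,0,0],"fingers":1},
    {"dp":[0,-0.01,0.075],"angular":[0,0,0],"fingers":1},
    {"dp":[0,-0.01,0.085],"angular":[0,0,0],"fingers":1},
    {"dp":[0,-0.01,0.09],"angular":[0,0,0],"fingers":1},
    {"dp":[0,-0.01,0.09],"angular":[0,0,0],"fingers":1},
  ],
)

```text
time: 14.5
tool_pos: [463.2, -214.4, 105.4]
tcp_rot: [-180.0, -0.0, 66.6]
ft_force: [-0.3, 0.0, -0.4]
finger_gap: 0.1
grip_force: 0.0
```

```bash
python3 - <<'E'
from h import *
E=loadE(); im=snapshot("side"); cv2.imwrite("pics/s4.png",cv2.resize(im[100:400,200:480],None,fx=2,fy=2))
c=camera_params("side")
for n in("hood_front","stay_handle"): print(n,[(round(d["conf"],2),np.round(d["at"],1)) for d in pinpoint("side",n)[:2]])
print(proj(c,W(E,[hood(.1),hood(0),stay(0)])).round(1)); plan()
E
```

```text
hood_front [(0.66, array([289.8, 238.1])), (0.66, array([321., 271.]))]
stay_handle [(0.76, array([375.3, 207.2])), (0.57, array([411.5, 362.1]))]
[[289.9 237.3]
 [288.8 246.7]
 [373.1 215.2]]
t 14.65 p [ 463.3 -214.4  105.5] rot [180.   -0.   66.6] j [-31.  -2. 106.   0.  76.  -7.] F [-0.1  0.2 -0.2] gap 0.1
```

View pics/s4.png

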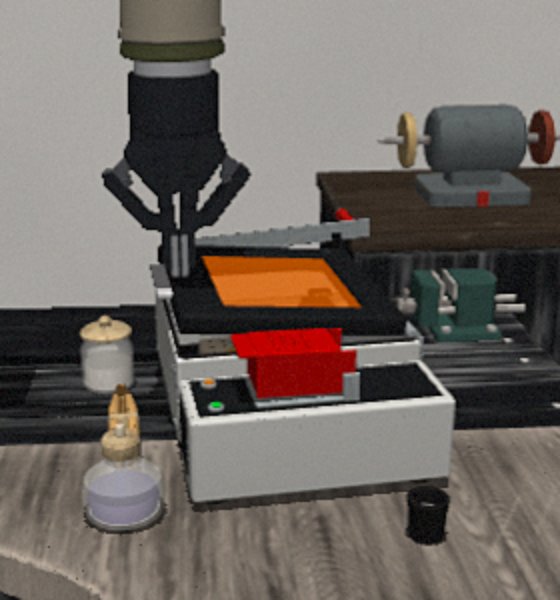

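The hood is nearly shut but still slightly ajar, with a gap under its right edge at (300,345). The handle has come down with the stay. I'll keep pressing.

Request:
step_arm(
  targets=[
    {"dp":[0,0,0.01],"angular":[0,0,0],"fingers":1},
    {"dp":[0,0,0.02],"angular":[0,0,0],"fingers":1},
    {"dp":[0,0,0.03],"angular":[0,0,0],"fingers":1},
    {"dp":[0,0,0.035],"angular":[0,0,0],"fingers":1},
    {"dp":[0,0,0.04],"angular":[0,0,0],"fingers":1},
    {"dp":[0,0,0.045],"angular":[0,0,0],"fingers":1},
    {"dp":[0,0,0.05],"angular":[0,0,0],"fingers":1},
    {"dp":[0,0,0.05],"angular":[0,0,0],"fingers":1},
  ],
)

```text
time: 15.65
tool_pos: [463.2, -214.4, 95.4]
tcp_rot: [180.0, -0.0, 66.6]
ft_force: [0.0, -0.0, 0.3]
finger_gap: 0.2
grip_force: 0.0
```

```bash
python3 - <<'E'
from h import *
im=snapshot("side"); cv2.imwrite("pics/s5.png",cv2.resize(im[200:320,240:440],None,fx=4,fy=4))
print([(round(d["conf"],2),np.round(d["at"],1)) for d in pinpoint("side","hood_front")[:2]]); plan()
E
```

```text
[(0.7, array([288.1, 244.7]))]
t 15.75 p [ 463.3 -214.5   95.5] rot [180.   -0.   66.6] j [-31.  -2. 107.   0.  75.  -7.] F [-0.7  0.4 -0.2] gap -0.2
```

View pics/s5.png

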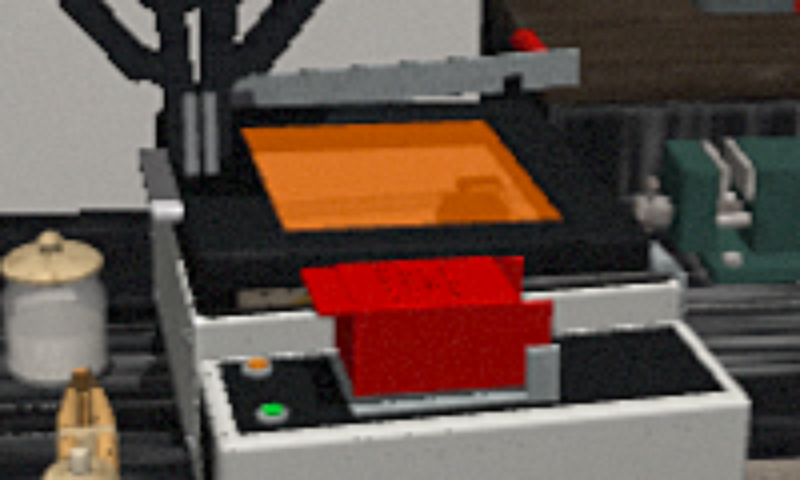

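```bash
python3 - <<'E'
from h import *
E=loadE(); im=snapshot("top")
c=camera_params("side"); 
cor=lambda a:[hood(a,x,16,y) for x in(-197,0) for y in(-55,135)]
print("TCP crop",((proj(c,[463.3,-214.5,95.5])-[240,200])*4).round())
for a in(0,.05,.1): print(a,((proj(c,W(E,cor(a)))-[240,200])*4).round().tolist())
p=proj("top",W(E,cor(0)))
for q in p: cv2.circle(im,tuple(int(v) for v in q),2,(0,255,0),-1)
q=proj("top",[463.3,-214.5,95.5])[0]; cv2.circle(im,tuple(int(v) for v in q),2,(255,0,255),-1)
cv2.imwrite("pics/t5.png",cv2.resize(im[140:360,220:480],None,fx=2.5,fy=2.5))
E
```

```text
TCP crop [[196. 213.]]
0 [[164.0, 274.0], [125.0, 123.0], [648.0, 236.0], [522.0, 97.0]]
0.05 [[166.0, 250.0], [127.0, 103.0], [650.0, 236.0], [524.0, 97.0]]
0.1 [[169.0, 227.0], [129.0, 84.0], [651.0, 236.0], [526.0, 97.0]]
```

View pics/t5.png

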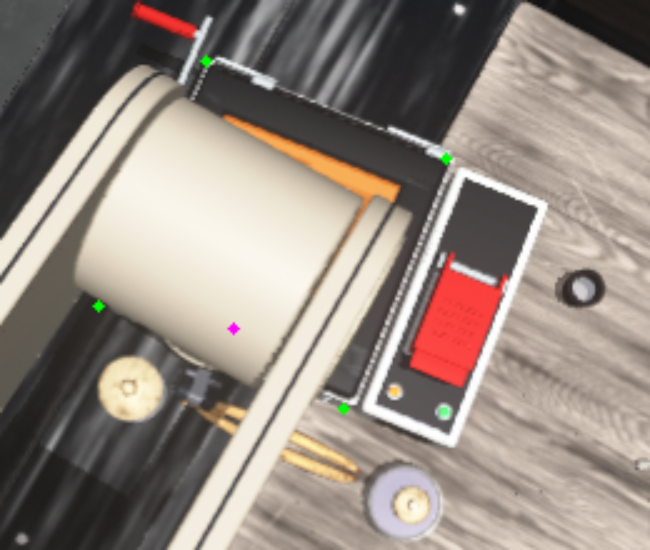

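The predicted hinge corners match both views, but the fingertips read no force at 95 mm height. I'll lift and measure the hood with the wrist camera and the networks.

Request:
step_arm(
  targets=[
    {"dp":[0,0,-0.05],"angular":[0,0,0],"fingers":1},
    {"dp":[0,0,-0.1],"angular":[0,0,0],"fingers":1},
    {"dp":[0,0,-0.2],"angular":[0,0,0],"fingers":1},
    {"dp":[0,0,-0.4],"angular":[0,0,0],"fingers":1},
    {"dp":[0,0,-0.6],"angular":[0,0,0],"fingers":1},
    {"dp":[0,0,-0.8],"angular":[0,0,0],"fingers":1},
    {"dp":[0,0,-0.8],"angular":[0,0,0],"fingers":1},
    {"dp":[0,0,-0.8],"angular":[0,0,0],"fingers":1},
  ],
)

```text
time: 16.8
tool_pos: [463.2, -214.4, 255.6]
tcp_rot: [180.0, 0.0, 66.6]
ft_force: [-1.0, 0.1, -1.4]
finger_gap: -0.2
grip_force: 0.0
```

```bash
python3 - <<'E'
from h import *
E=loadE(); ims={}
N=dict(hood_front=hood(0),hood_hinge=[88,40,92],stay_handle=stay(0),stay_pivot=[-62,145.5,113],guard_lip=guard(0),guard_hinge=[22,-102.5,93],engraver=[0,0,0])
for cam in("side","wrist"):
  ims[cam]=snapshot(cam); c=camera_params(cam)
  for n,p in N.items(): print(cam,n,[(round(d["conf"],2),np.round(d["at"],1).tolist()) for d in pinpoint(cam,n)[:1]],proj(c,W(E,p)).round(1))
  print([proj(c,W(E,hood(a))).round(1).tolist() for a in(.05,.1,.2,.45)])
cv2.imwrite("pics/c6.png",np.hstack([cv2.resize(ims["wrist"],(400,300)),cv2.resize(ims["side"][190:340,240:440],(400,300))]))
plan()
E
```

```text
side hood_front [(0.89, [289.4, 245.8])] [[288.8 246.7]]
side hood_hinge [(0.87, [382.4, 247.3])] [[384.4 248.2]]
side stay_handle [(0.7, [379.0, 209.2])] [[373.1 215.2]]
side stay_pivot [(0.96, [296.6, 222.5])] [[294.9 225. ]]
side guard_lip [(0.6, [320.2, 274.4])] [[320.5 276. ]]
side guard_hinge [(0.71, [286.2, 242.7])] [[370.1 282.8]]
side engraver [(0.9, [343.2, 306.2])] [[341.6 308. ]]
[[[289.2, 242.0]], [[289.9, 237.3]], [[292.0, 227.8]], [[301.5, 205.0]]]
wrist hood_front [(0.79, [313.7, 216.7])] [[317.5 217.2]]
wrist hood_hinge [(0.68, [511.3, 216.5])] [[512.7 213.4]]
wrist stay_handle [(0.84, [571.9, 41.2])] [[569.4  44.9]]
wrist stay_pivot [(0.77, [349.8, 82.7])] [[349.   83.1]]
wrist guard_lip [] [[351.2 366.7]]
wrist guard_hinge [(0.58, [263.8, 331.6])] [[427.2 355.4]]
wrist engraver [(0.71, [391.6, 229.3])] [[392.4 231. ]]
[[[318.8, 219.5]], [[320.6, 221.9]], [[326.4, 227.0]], [[354.9, 241.7]]]
t 17.6 p [ 463.3 -214.5  255.5] rot [180.    0.   66.6] j [-31.  -7.  95.   0.  92.  -7.] F [-0.3 -0.6  0.8] gap 0.3
```

View pics/c6.png

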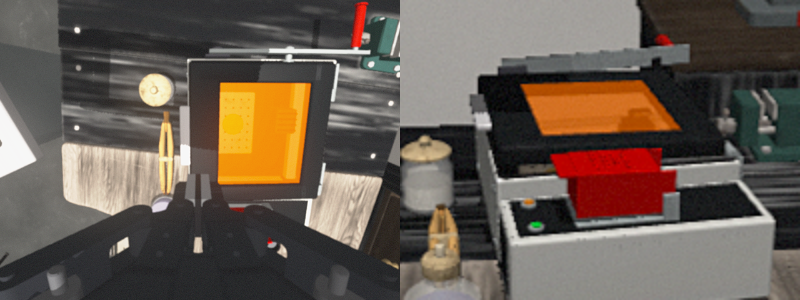

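The wrist view shows the hood over the tub with its front grip at column ~290. The side view shows the fingers ended about 15 mm above the reported TCP, so I'd barely pressed. I'll press again until a force registers.

Request:
step_arm(
  targets=[
    {"dp":[0,0,0.25],"angular":[0,0,0],"fingers":1},
    {"dp":[0,0,0.5],"angular":[0,0,0],"fingers":1},
    {"dp":[0,0,0.7],"angular":[0,0,0],"fingers":1},
    {"dp":[0,0,0.78],"angular":[0,0,0],"fingers":1},
    {"dp":[0,0,0.8],"angular":[0,0,0],"fingers":1},
    {"dp":[0,0,0.81],"angular":[0,0,0],"fingers":1},
    {"dp":[0,0,0.82],"angular":[0,0,0],"fingers":1},
    {"dp":[0,0,0.83],"angular":[0,0,0],"fingers":1},
  ],
)

```text
time: 18.6
tool_pos: [464.1, -215.0, 90.6]
tcp_rot: [179.9, 0.0, 66.6]
ft_force: [0.6, -0.4, 0.7]
finger_gap: 0.0
grip_force: 0.4
```

Request:
step_arm(
  targets=[
    {"dp":[0,0,0.005],"angular":[0,0,0],"fingers":1},
    {"dp":[0,0,0.01],"angular":[0,0,0],"fingers":1},
    {"dp":[0,0,0.015],"angular":[0,0,0],"fingers":1},
    {"dp":[0,0,0.02],"angular":[0,0,0],"fingers":1},
    {"dp":[0,0,0.025],"angular":[0,0,0],"fingers":1},
    {"dp":[0,0,0.03],"angular":[0,0,0],"fingers":1},
    {"dp":[0,0,0.035],"angular":[0,0,0],"fingers":1},
    {"dp":[0,0,0.04],"angular":[0,0,0],"fingers":1},
  ],
)

```text
time: 19.6
tool_pos: [464.1, -214.9, 88.6]
tcp_rot: [179.9, 0.0, 66.6]
ft_force: [-30.0, 16.7, 63.9]
finger_gap: -0.1
grip_force: 32.3
```

```bash
python3 - <<'E'
from h import *
im=snapshot("side"); old=cv2.imread("pics/side0.png"); c=camera_params("side")
print([(round(d["conf"],2),np.round(d["at"],1)) for d in pinpoint("side","hood_front")[:2]]); plan()
p=sense()["tool_pos"]; q=proj(c,[p+[0,0,d] for d in(0,10,20,30,40)]).round(0).tolist(); print(q)
# column profile along finger
for x in range(int(q[0][0])-6,int(q[0][0])+9,3): print(x,im[228:262:2,x].mean(1).astype(int).tolist())
E
```

```text
[(0.66, array([287.9, 246.3]))]
t 19.7 p [ 464.1 -214.9   88.7] rot [179.9   0.   66.6] j [-31.  -1. 107.  -0.  74.  -7.] F [-27.1  14.5  59.7] gap 0.1
[[290.0, 257.0], [289.0, 252.0], [289.0, 246.0], [289.0, 241.0], [289.0, 235.0]]
284 [34, 28, 25, 29, 25, 31, 24, 29, 8, 12, 1, 30, 59, 192, 204, 92, 37]
287 [124, 114, 114, 109, 99, 102, 102, 87, 96, 92, 18, 18, 28, 27, 31, 28, 18]
290 [4, 2, 25, 29, 25, 51, 52, 47, 53, 72, 10, 12, 16, 37, 30, 28, 32]
293 [113, 121, 123, 126, 123, 124, 121, 120, 126, 116, 12, 8, 18, 28, 25, 33, 30]
296 [32, 25, 33, 15, 18, 23, 32, 23, 10, 0, 25, 7, 23, 29, 34, 26, 25]
```

The hood is now firmly shut: hard stop at 64 N with the front at (288,246), where it should be when shut. The true fingertips lie 19 mm behind the reported TCP. Next is the guard.

```bash
cat >> h.py <<'E'
def tip(E,p,R,L=19): return W(E,p)[0]+R.apply([0,0,L])
E
python3 - <<'E'
from h import *
E=loadE(); R=Rt(E,45,0); R2=Rt(E,45,90);R0=Rt(E,0,90)
print("tool z in engraver", (Ro.from_euler("z",-E[2])*R).apply([0,0,1]).round(2))
for r in(R,R2): plan((sense()["tool_pos"]+[0,0,120],R0),(tip(E,[-125,-102.5,180],r),r),(tip(E,[-115,-102.5,100],r),r))
E
```

```text
tool z in engraver [ 0.71 -0.   -0.71]
t 19.7 p [ 464.1 -214.9   88.7] rot [179.9   0.   66.6] j [-31.  -1. 107.  -0.  74.  -7.] F [-27.1  14.5  59.7] gap 0.1
to [ 464.1 -214.9  208.7] dp [-0.0, 0.001, -0.6] ang [0.001, 0.0, -0.0]
to [ 383.3 -335.6  166.6] dp [-0.715, -0.131, -0.389] ang [-0.195, 0.195, 0.472]
to [ 392.4 -339.6   86.6] dp [-0.714, -0.082, 0.011] ang [-0.195, 0.195, 0.472]
t 19.7 p [ 464.1 -214.9   88.7] rot [179.9   0.   66.6] j [-31.  -1. 107.  -0.  74.  -7.] F [-27.1  14.5  59.7] gap 0.1
to [ 464.1 -214.9  208.7] dp [-0.0, 0.001, -0.6] ang [0.001, 0.0, -0.0]
to [ 383.3 -335.6  166.6] dp [-0.715, -0.131, -0.389] ang [-0.249, 0.0, -0.0]
to [ 392.4 -339.6   86.6] dp [-0.714, -0.082, 0.011] ang [-0.249, 0.0, -0.0]
```

Request:
step_arm(
  targets=[
    {"dp":[0,0,-0.2],"angular":[0,0,0],"fingers":1},
    {"dp":[0,0,-0.5],"angular":[0,0,0],"fingers":1},
    {"dp":[-0.2,-0.05,-0.6],"angular":[-0.05,0,0],"fingers":1},
    {"dp":[-0.45,-0.13,-0.55],"angular":[-0.1,0,0],"fingers":1},
    {"dp":[-0.715,-0.13,-0.45],"angular":[-0.15,0,0],"fingers":1},
    {"dp":[-0.715,-0.13,-0.39],"angular":[-0.2,0,0],"fingers":1},
    {"dp":[-0.715,-0.13,-0.39],"angular":[-0.249,0,0],"fingers":1},
    {"dp":[-0.715,-0.13,-0.39],"angular":[-0.249,0,0],"fingers":1},
  ],
)

```text
time: 20.7
tool_pos: [389.0, -350.8, 169.3]
tcp_rot: [135.6, -0.1, 66.6]
ft_force: [-0.9, 0.2, -1.3]
finger_gap: 0.0
grip_force: 0.0
```

```bash
python3 - <<'E'
from h import *
E=loadE(); R=Rt(E,45,90)
im=snapshot("side"); snapshot("wrist")
cs=camera_params("side"); c=camera_params("wrist"); 
print("hood",[(round(d["conf"],2),np.round(d["at"],1).tolist()) for d in pinpoint("side","hood_front")[:1]])
for n,p in dict(guard_lip=guard(0),guard_hinge=[22,-102.5,93]).items(): print(n,[(round(d["conf"],2),np.round(d["at"],1).tolist()) for d in pinpoint("wrist",n)[:1]],proj(c,W(E,p)).round(1))
P=lambda a,d:np.array(guard(a))
plan((tip(E,[-115,-102.5,96],R),R),(tip(E,[-58,-102.5,96],R),R))
E
```

```text
hood [(0.94, [284.4, 247.3])]
guard_lip [(0.8, [312.9, 229.0])] [[313.8 230.5]]
guard_hinge [(0.66, [366.4, 207.6])] [[366.9 210.7]]
t 20.95 p [ 389.8 -345.7  163.6] rot [136.1  -0.5  67. ] j [-70. -45. 143.  38.  56. -61.] F [-0.1  0.3  0.1] gap -0.2
to [ 392.4 -339.6   82.6] dp [0.03, -0.281, 0.292] ang [-0.006, -0.003, -0.0]
to [ 444.8 -362.2   82.6] dp [0.028, -0.075, 0.49] ang [-0.006, -0.003, -0.0]
```

The wrist is too close to joint limits tilting this way. I'll hook the lip from the right side instead, where there's room.

```bash
cat >> h.py <<'E'
def Rs(E,beta,yaw=90):
    "tip tilted toward engraver +y"
    return Ro.from_euler("z",E[2])*Ro.from_euler("x",beta,degrees=True)*Ro.from_euler("xyz",[180,0,yaw],degrees=True)
E
python3 - <<'E'
from h import *
E=loadE()
for yaw in(90,0): 
  R=Rs(E,60,yaw); print((Ro.from_euler("z",-E[2])*R).as_matrix().round(2).tolist())
  plan((tip(E,[-80,-160,170],R),R),(tip(E,[-66,-150,88],R),R))
E
```

```text
[[0.0, 1.0, 0.0], [0.5, -0.0, 0.87], [0.87, 0.0, -0.5]]
t 20.95 p [ 389.8 -345.7  163.6] rot [136.1  -0.5  67. ] j [-70. -45. 143.  38.  56. -61.] F [-0.1  0.3  0.1] gap -0.2
to [ 395.9 -385.8  160.5] dp [-0.173, 0.067, 0.084] ang [0.22, 0.313, 0.128]
to [ 412.8 -382.2   78.5] dp [-0.127, -0.167, 0.428] ang [0.22, 0.313, 0.128]
[[1.0, 0.0, 0.0], [0.0, -0.5, 0.87], [0.0, -0.87, -0.5]]
t 20.95 p [ 389.8 -345.7  163.6] rot [136.1  -0.5  67. ] j [-70. -45. 143.  38.  56. -61.] F [-0.1  0.3  0.1] gap -0.2
to [ 395.9 -385.8  160.5] dp [-0.173, 0.067, 0.084] ang [0.438, 0.076, 0.557]
to [ 412.8 -382.2   78.5] dp [-0.127, -0.167, 0.428] ang [0.438, 0.076, 0.557]
```

Request:
step_arm(
  targets=[
    {"dp":[0,0.1,-0.1],"angular":[0.03,0.045,0.018],"fingers":1},
    {"dp":[-0.03,0.2,-0.18],"angular":[0.06,0.09,0.036],"fingers":1},
    {"dp":[-0.06,0.25,-0.2],"angular":[0.095,0.135,0.055],"fingers":1},
    {"dp":[-0.1,0.25,-0.2],"angular":[0.125,0.18,0.073],"fingers":1},
    {"dp":[-0.13,0.2,-0.1],"angular":[0.157,0.224,0.091],"fingers":1},
    {"dp":[-0.17,0.14,0],"angular":[0.19,0.268,0.11],"fingers":1},
    {"dp":[-0.17,0.07,0.08],"angular":[0.22,0.313,0.128],"fingers":1},
    {"dp":[-0.17,0.07,0.08],"angular":[0.22,0.313,0.128],"fingers":1},
  ],
)

```text
time: 21.95
tool_pos: [395.0, -381.8, 152.4]
tcp_rot: [-178.3, -60.8, 65.2]
ft_force: [0.1, 1.5, -0.8]
finger_gap: -0.3
grip_force: 0.0
```

```bash
python3 - <<'E'
from h import *
E=loadE(); R=Rs(E,60)
plan((tip(E,[-66,-150,88],R),R),(tip(E,[-66,-112,88],R),R))
E
```

```text
t 21.95 p [ 395.  -381.8  152.4] rot [-178.3  -60.8   65.2] j [-73.  41.  69.  39. 117. -47.] F [ 0.1  1.5 -0.8] gap -0.3
to [ 412.8 -382.2   78.5] dp [-0.305, 0.088, 0.209] ang [-0.003, -0.005, -0.004]
to [ 427.8 -347.3   78.5] dp [-0.213, 0.088, 0.375] ang [-0.003, -0.005, -0.004]
```

Request:
step_arm(
  targets=[
    {"dp":[-0.1,0.03,0.07],"angular":[-0.003,-0.005,-0.004],"fingers":1},
    {"dp":[-0.2,0.06,0.14],"angular":[-0.003,-0.005,-0.004],"fingers":1},
    {"dp":[-0.305,0.088,0.21],"angular":[-0.003,-0.005,-0.004],"fingers":1},
    {"dp":[-0.305,0.088,0.21],"angular":[-0.003,-0.005,-0.004],"fingers":1},
    {"dp":[-0.28,0.088,0.255],"angular":[-0.003,-0.005,-0.004],"fingers":1},
    {"dp":[-0.25,0.088,0.31],"angular":[-0.003,-0.005,-0.004],"fingers":1},
    {"dp":[-0.213,0.088,0.375],"angular":[-0.003,-0.005,-0.004],"fingers":1},
    {"dp":[-0.213,0.088,0.375],"angular":[-0.003,-0.005,-0.004],"fingers":1},
  ],
)

```text
time: 22.95
tool_pos: [430.0, -353.0, 89.7]
tcp_rot: [177.8, -59.0, 68.4]
ft_force: [0.1, -0.7, -0.6]
finger_gap: 0.1
grip_force: 0.0
```

```bash
python3 - <<'E'
from h import *
E=loadE(); R=Rs(E,60)
snapshot("side"); c=camera_params("side"); print([(round(d["conf"],2),np.round(d["at"],1).tolist()) for d in pinpoint("side","guard_lip")[:1]],proj(c,W(E,[guard(0),guard(.3)])).round(1).tolist())
A=np.linspace(.15,1.2,8)
plan(*[(tip(E,np.array(guard(a,-86-4*np.sin(min(a*1.8,3.14)),4.5))+[0,-9.5+.0,-6.6],R),R) for a in A])
E
```

```text
[] [[320.5, 276.0], [326.2, 261.9]]
t 23.05 p [ 429.7 -354.1   89.5] rot [177.8 -58.9  68.4] j [-70.  42.  74.  39. 109. -50.] F [ 0.6 -0.6 -0.4] gap -0.0
to [ 430.2 -348.3   94.4] dp [0.035, -0.009, 0.011] ang [0.004, 0.006, 0.005]
to [ 432.6 -349.4  107.2] dp [0.09, 0.006, -0.022] ang [0.004, 0.006, 0.005]
to [ 436.9 -351.2  119.6] dp [0.143, 0.031, -0.053] ang [0.004, 0.006, 0.005]
to [ 443.1 -353.9  131.2] dp [0.192, 0.065, -0.083] ang [0.004, 0.006, 0.005]
to [ 451.1 -357.3  141.5] dp [0.235, 0.11, -0.109] ang [0.004, 0.006, 0.005]
to [ 460.5 -361.4  150.2] dp [0.272, 0.162, -0.131] ang [0.004, 0.006, 0.005]
to [ 471.2 -366.   157. ] dp [0.3, 0.221, -0.148] ang [0.004, 0.006, 0.005]
to [ 482.8 -371.   161.8] dp [0.319, 0.284, -0.159] ang [0.004, 0.006, 0.005]
```

```bash
python3 - <<'E'
from h import *
E=loadE(); R=Rs(E,60)
plan((tip(E,[-66,-140,98],R),R),(tip(E,[-66,-140,88],R),R),(tip(E,[-66,-112,88],R),R))
E
```

```text
t 23.05 p [ 429.7 -354.1   89.5] rot [177.8 -58.9  68.4] j [-70.  42.  74.  39. 109. -50.] F [ 0.6 -0.6 -0.4] gap -0.0
to [ 416.7 -373.    88.5] dp [-0.062, -0.022, -0.094] ang [0.004, 0.006, 0.005]
to [ 416.7 -373.    78.5] dp [-0.105, -0.023, -0.068] ang [0.004, 0.006, 0.005]
to [ 427.8 -347.3   78.5] dp [-0.033, -0.023, 0.052] ang [0.004, 0.006, 0.005]
```

Request:
step_arm(
  targets=[
    {"dp":[-0.06,-0.022,-0.094],"angular":[0.004,0.006,0.005],"fingers":1},
    {"dp":[-0.105,-0.023,-0.07],"angular":[0.004,0.006,0.005],"fingers":1},
    {"dp":[-0.105,-0.023,-0.07],"angular":[0.004,0.006,0.005],"fingers":1},
    {"dp":[-0.08,-0.023,-0.03],"angular":[0.004,0.006,0.005],"fingers":1},
    {"dp":[-0.05,-0.023,0.02],"angular":[0.004,0.006,0.005],"fingers":1},
    {"dp":[-0.033,-0.023,0.052],"angular":[0.004,0.006,0.005],"fingers":1},
    {"dp":[-0.033,-0.023,0.052],"angular":[0.004,0.006,0.005],"fingers":1},
    {"dp":[-0.033,-0.023,0.052],"angular":[0.004,0.006,0.005],"fingers":1},
  ],
)

```text
time: 24.05
tool_pos: [427.8, -347.6, 78.4]
tcp_rot: [-180.0, -60.0, 66.6]
ft_force: [-0.3, 0.2, -0.6]
finger_gap: -0.0
grip_force: 0.0
```

```bash
python3 - <<'E'
from h import *
E=loadE(); R=Rs(E,60)
A=np.linspace(.12,1.2,8)
plan(*[(tip(E,np.array(guard(a,-86-4*np.sin(min(a*1.8,3.14)),4.5))+[0,-9.5,-6.6],R),R) for a in A])
E
```

```text
t 24.05 p [ 427.8 -347.6   78.4] rot [-180.   -60.    66.6] j [-70.  44.  74.  39. 109. -50.] F [-0.3  0.2 -0.6] gap -0.0
to [ 430.  -348.2   91.8] dp [0.059, 0.011, -0.032] ang [-0.0, -0.0, 0.0]
to [ 432.1 -349.1  105. ] dp [0.116, 0.023, -0.065] ang [-0.0, -0.0, 0.0]
to [ 436.2 -350.9  117.9] dp [0.172, 0.045, -0.097] ang [-0.0, -0.0, 0.0]
to [ 442.3 -353.6  129.9] dp [0.224, 0.078, -0.127] ang [-0.0, -0.0, 0.0]
to [ 450.3 -357.   140.6] dp [0.271, 0.122, -0.154] ang [-0.0, -0.0, 0.0]
to [ 459.9 -361.2  149.7] dp [0.31, 0.174, -0.177] ang [-0.0, -0.0, 0.0]
to [ 470.9 -365.9  156.9] dp [0.341, 0.234, -0.195] ang [-0.0, -0.0, 0.0]
to [ 482.8 -371.   161.8] dp [0.362, 0.299, -0.207] ang [-0.0, -0.0, 0.0]
```

Request:
step_arm(
  targets=[
    {"dp":[0.059,0.011,-0.032],"angular":[0,0,0],"fingers":1},
    {"dp":[0.116,0.023,-0.065],"angular":[0,0,0],"fingers":1},
    {"dp":[0.172,0.045,-0.097],"angular":[0,0,0],"fingers":1},
    {"dp":[0.224,0.078,-0.127],"angular":[0,0,0],"fingers":1},
    {"dp":[0.271,0.122,-0.154],"angular":[0,0,0],"fingers":1},
    {"dp":[0.31,0.174,-0.177],"angular":[0,0,0],"fingers":1},
    {"dp":[0.341,0.234,-0.195],"angular":[0,0,0],"fingers":1},
    {"dp":[0.362,0.299,-0.207],"angular":[0,0,0],"fingers":1},
  ],
)

```text
time: 25.05
tool_pos: [483.6, -371.3, 162.0]
tcp_rot: [-180.0, -60.0, 66.6]
ft_force: [-0.4, -0.3, -0.9]
finger_gap: 0.3
grip_force: 0.1
```

```bash
python3 - <<'E'
from h import *
E=loadE(); R=Rs(E,60)
im=snapshot("side"); cv2.imwrite("pics/g1.png",cv2.resize(im[180:330,250:450],None,fx=4,fy=4)); c=camera_params("side")
for n in("guard_lip","guard_hinge","toggle_tip"): print(n,[(round(d["conf"],2),np.round(d["at"],1).tolist()) for d in pinpoint("side",n)[:1]])
m=masks_of("side","guard"); print([(d["conf"],np.round(d["at"]),np.argwhere(d["pixels"]).min(0),np.argwhere(d["pixels"]).max(0)) for d in m[:1]])
print(proj(c,W(E,[guard(a) for a in(0,.6,1.2,1.8)])).round(1).tolist(),"tog",proj(c,W(E,[-24,-102.5,105])).round(1))
A=np.linspace(1.25,1.8,6); Z=np.linspace(4.5,8,6)
plan(*[(tip(E,np.array(guard(a,-89,z))+[0,-9.5,-6.6],R),R) for a,z in zip(A,Z)])
E
```

```text
guard_lip [(0.91, [365.8, 232.9])]
guard_hinge [(0.8, [373.2, 278.8])]
toggle_tip [(0.66, [343.5, 276.7])]
[(0.85, array([365., 266.]), array([242, 347]), array([292, 387]))]
[[320.5, 276.0], [336.0, 249.6], [364.0, 235.0], [393.9, 237.6]] tog [[340.6 278. ]]
t 25.3 p [ 482.6 -370.8  161.1] rot [-179.9  -60.1   66.5] j [-67.  44.  64.  44. 114. -41.] F [-0.4 -0.4 -0.4] gap -0.1
to [ 486.8 -372.8  162.8] dp [0.007, 0.023, -0.005] ang [-0.0, -0.0, -0.0]
to [ 496.2 -376.8  165. ] dp [0.017, 0.074, -0.011] ang [-0.0, -0.0, -0.0]
to [ 505.8 -381.   166. ] dp [0.021, 0.126, -0.013] ang [-0.0, -0.0, -0.0]
to [ 515.4 -385.2  165.8] dp [0.02, 0.179, -0.013] ang [-0.0, -0.0, -0.0]
to [ 525.  -389.3  164.4] dp [0.014, 0.231, -0.009] ang [-0.0, -0.0, -0.0]
to [ 534.3 -393.3  161.8] dp [0.003, 0.282, -0.003] ang [-0.0, -0.0, -0.0]
```

Request:
step_arm(
  targets=[
    {"dp":[0.007,0.023,-0.005],"angular":[0,0,0],"fingers":1},
    {"dp":[0.017,0.074,-0.011],"angular":[0,0,0],"fingers":1},
    {"dp":[0.021,0.126,-0.013],"angular":[0,0,0],"fingers":1},
    {"dp":[0.02,0.179,-0.013],"angular":[0,0,0],"fingers":1},
    {"dp":[0.014,0.231,-0.009],"angular":[0,0,0],"fingers":1},
    {"dp":[0.003,0.282,-0.003],"angular":[0,0,0],"fingers":1},
    {"dp":[0.003,0.3,-0.003],"angular":[0,0,0],"fingers":1},
    {"dp":[0.003,0.31,-0.003],"angular":[0,0,0],"fingers":1},
  ],
)

```text
time: 26.3
tool_pos: [535.5, -394.2, 162.2]
tcp_rot: [-179.0, -60.3, 66.1]
ft_force: [-30.9, 9.7, 7.4]
finger_gap: 0.2
grip_force: 17.5
```

```bash
python3 - <<'E'
from h import *
E=loadE(); R=Rs(E,60)
snapshot("side")
for n in("guard_lip","guard_hinge","toggle_tip"): print(n,[(round(d["conf"],2),np.round(d["at"],1).tolist()) for d in pinpoint("side",n)[:1]])
c=camera_params("side"); print(proj(c,W(E,[guard(a) for a in(1.5,1.6,1.7,1.8)])).round(1).tolist())
plan((tip(E,[-50,-125,165],R),R),(tip(E,[-50,-114,97],R),R))
E
```

```text
guard_lip [(0.77, [393.1, 235.2])]
guard_hinge [(0.63, [296.2, 226.2])]
toggle_tip [(0.51, [341.7, 278.4])]
[[379.5, 234.1], [384.5, 234.8], [389.3, 236.0], [393.9, 237.6]]
t 26.5 p [ 535.3 -394.2  162.3] rot [-179.   -60.3   66. ] j [-64.  51.  53.  47. 116. -35.] F [-27.1   8.4   6.8] gap -0.4
to [ 437.4 -365.6  155.5] dp [-0.063, -0.506, -0.033] ang [-0.003, -0.002, -0.002]
to [ 441.7 -355.5   87.5] dp [-0.331, -0.503, 0.183] ang [-0.003, -0.002, -0.002]
```

Request:
step_arm(
  targets=[
    {"dp":[0,-0.1,-0.01],"angular":[-0.003,-0.002,-0.002],"fingers":1},
    {"dp":[-0.02,-0.3,-0.02],"angular":[-0.003,-0.002,-0.002],"fingers":1},
    {"dp":[-0.06,-0.505,-0.03],"angular":[-0.003,-0.002,-0.002],"fingers":1},
    {"dp":[-0.06,-0.505,-0.03],"angular":[-0.003,-0.002,-0.002],"fingers":1},
    {"dp":[-0.2,-0.505,0.08],"angular":[-0.003,-0.002,-0.002],"fingers":1},
    {"dp":[-0.3,-0.505,0.18],"angular":[-0.003,-0.002,-0.002],"fingers":1},
    {"dp":[-0.3,-0.505,0.18],"angular":[-0.003,-0.002,-0.002],"fingers":1},
    {"dp":[-0.3,-0.505,0.18],"angular":[-0.003,-0.002,-0.002],"fingers":1},
  ],
)

```text
time: 27.5
tool_pos: [447.9, -354.7, 93.0]
tcp_rot: [178.8, -59.7, 67.4]
ft_force: [-0.7, -0.7, 0.2]
finger_gap: 0.5
grip_force: 0.0
```

```bash
python3 - <<'E'
from h import *
E=loadE(); R=Rs(E,60)
plan((tip(E,[-52,-99,100],R),R),(tip(E,[-30,-99,100],R),R),(tip(E,[-18,-99,100],R),R))
E
```

```text
t 27.5 p [ 447.9 -354.7   93. ] rot [178.8 -59.7  67.4] j [-69.  44.  72.  41. 109. -48.] F [-0.7 -0.7  0.2] gap 0.5
to [ 445.9 -340.9   90.5] dp [0.019, -0.037, 0.057] ang [0.003, 0.002, 0.002]
to [ 466.  -349.7   90.5] dp [0.019, 0.073, 0.058] ang [0.003, 0.002, 0.002]
to [ 477.1 -354.4   90.5] dp [0.018, 0.133, 0.059] ang [0.003, 0.002, 0.002]
```

Request:
step_arm(
  targets=[
    {"dp":[0.019,-0.037,0.057],"angular":[0.003,0.002,0.002],"fingers":1},
    {"dp":[0.019,-0.037,0.057],"angular":[0.003,0.002,0.002],"fingers":1},
    {"dp":[0.019,0,0.057],"angular":[0.003,0.002,0.002],"fingers":1},
    {"dp":[0.019,0.04,0.057],"angular":[0.003,0.002,0.002],"fingers":1},
    {"dp":[0.019,0.08,0.057],"angular":[0.003,0.002,0.002],"fingers":1},
    {"dp":[0.019,0.11,0.057],"angular":[0.003,0.002,0.002],"fingers":1},
    {"dp":[0.019,0.13,0.057],"angular":[0.003,0.002,0.002],"fingers":1},
    {"dp":[0.019,0.13,0.057],"angular":[0.003,0.002,0.002],"fingers":1},
  ],
)

```text
time: 28.5
tool_pos: [474.9, -354.0, 89.9]
tcp_rot: [-179.7, -60.1, 66.4]
ft_force: [-7.9, 0.2, 2.2]
finger_gap: -0.1
grip_force: 4.3
```

```bash
python3 - <<'E'
from h import *
E=loadE(); R=Rs(E,60)
snapshot("side"); snapshot("wrist")
for cam in("side","wrist"):
  c=camera_params(cam)
  print([(round(d["conf"],2),np.round(d["at"],1).tolist()) for d in pinpoint(cam,"toggle_tip")[:1]],proj(c,W(E,[[-14+26*np.sin(t-.4),-102.5,81+26*np.cos(t-.4)] for t in(0,.4,.8)])).round(1).tolist())
s=sense();print("tip eng",(Ro.from_euler("z",-E[2]).apply(s["tool_pos"]-R.apply([0,0,19])-[E[0],E[1],0])).round(1))
plan()
E
```

```text
[] [[340.5, 278.0], [347.1, 276.3], [353.7, 277.0]]
[(0.82, [356.2, 295.9])] [[306.7, 297.5], [332.5, 294.4], [358.0, 297.5]]
tip eng [-20.1 -99.5  99.4]
t 28.7 p [ 474.9 -354.    89.9] rot [-179.7  -60.1   66.4] j [-67.  47.  68.  42. 109. -46.] F [-8.6  0.6  2.9] gap -0.1
```

The toggle reads fully back, at (356,296) against (358,297) predicted. I'll nudge it once more and back off.

Request:
step_arm(
  targets=[
    {"dp":[0,0.02,0],"angular":[0,0,0],"fingers":1},
    {"dp":[0,0.02,0],"angular":[0,0,0],"fingers":1},
    {"dp":[0,-0.1,0],"angular":[0,0,0],"fingers":1},
    {"dp":[0,-0.2,0],"angular":[0,0,0],"fingers":1},
    {"dp":[0.1,-0.2,-0.2],"angular":[0,0,0],"fingers":1},
    {"dp":[0.2,-0.2,-0.4],"angular":[0,0,0],"fingers":1},
    {"dp":[0.2,-0.1,-0.4],"angular":[0,0,0],"fingers":1},
    {"dp":[0.2,-0.1,-0.4],"angular":[0,0,0],"fingers":1},
  ],
)

```text
time: 29.7
tool_pos: [438.8, -392.0, 164.8]
tcp_rot: [179.9, -60.0, 66.7]
ft_force: [0.4, 0.7, 0.3]
finger_gap: -0.1
grip_force: 0.0
```

```bash
python3 - <<'E'
from h import *
E=loadE(); R=Rs(E,60)
snapshot("side"); snapshot("wrist")
for cam in("side","wrist"):
  c=camera_params(cam)
  print([(round(d["conf"],2),np.round(d["at"],1).tolist()) for d in pinpoint(cam,"toggle_tip")[:1]],proj(c,W(E,[[-14+26*np.sin(t-.4),-102.5,81+26*np.cos(t-.4)] for t in(0,.4,.8)])).round(1).tolist())
plan((tip(E,[-20,-160,155],R),R),(tip(E,[96,-160,150],R),R),(tip(E,[96,-103,148],R),R))
E
```

```text
[(0.49, [354.4, 275.7])] [[340.5, 278.0], [347.1, 276.3], [353.7, 277.0]]
[(0.9, [369.5, 305.8])] [[342.0, 303.1], [358.4, 301.2], [374.4, 303.0]]
t 29.9 p [ 437.6 -390.8  164. ] rot [-179.8  -60.1   66.5] j [-70.  43.  65.  41. 117. -43.] F [ 0.9 -0.3  0. ] gap -0.1
to [ 451.  -409.6  145.5] dp [-0.11, 0.099, -0.006] ang [-0.0, -0.001, -0.0]
to [ 557.5 -455.6  140.5] dp [-0.13, 0.679, 0.006] ang [-0.0, -0.001, -0.0]
to [ 580.1 -403.3  138.5] dp [0.003, 0.679, 0.258] ang [-0.0, -0.001, -0.0]
```

Request:
step_arm(
  targets=[
    {"dp":[-0.11,0.1,0],"angular":[0,0,0],"fingers":1},
    {"dp":[-0.12,0.3,0],"angular":[0,0,0],"fingers":1},
    {"dp":[-0.13,0.5,0],"angular":[0,0,0],"fingers":1},
    {"dp":[-0.13,0.68,0.006],"angular":[0,0,0],"fingers":1},
    {"dp":[-0.13,0.68,0.006],"angular":[0,0,0],"fingers":1},
    {"dp":[-0.06,0.68,0.13],"angular":[0,0,0],"fingers":1},
    {"dp":[0.003,0.68,0.258],"angular":[0,0,0],"fingers":1},
    {"dp":[0.003,0.68,0.258],"angular":[0,0,0],"fingers":1},
  ],
)

```text
time: 30.9
tool_pos: [580.4, -401.9, 139.4]
tcp_rot: [-179.7, -60.1, 66.5]
ft_force: [-0.4, -1.4, 0.1]
finger_gap: 0.2
grip_force: 0.0
```

```bash
python3 - <<'E'
from h import *
E=loadE(); R=Rs(E,60)
A=np.linspace(1.8,.9,8)
plan(*[(tip(E,np.array(guard(a,-65,33)),R)+W([0,0,E[2]],[0,2,0])[0],R) for a in A])
E
```

```text
t 30.9 p [ 580.4 -401.9  139.4] rot [-179.7  -60.1   66.5] j [-61.  58.  45.  48. 114. -32.] F [-0.4 -1.4  0.1] gap 0.2
to [ 556.2 -390.3  139.3] dp [0.002, -0.134, 0.005] ang [-0.001, -0.001, -0.0]
to [ 549.3 -387.3  144.9] dp [0.026, -0.171, -0.009] ang [-0.001, -0.001, -0.0]
to [ 541.8 -384.   149.4] dp [0.046, -0.212, -0.02] ang [-0.001, -0.001, -0.0]
to [ 533.8 -380.6  152.8] dp [0.061, -0.256, -0.028] ang [-0.001, -0.001, -0.0]
to [ 525.5 -377.   155.2] dp [0.071, -0.301, -0.034] ang [-0.001, -0.001, -0.0]
to [ 516.9 -373.3  156.3] dp [0.076, -0.348, -0.036] ang [-0.001, -0.001, -0.0]
to [ 508.3 -369.6  156.2] dp [0.075, -0.395, -0.036] ang [-0.001, -0.001, -0.0]
to [ 499.8 -365.9  154.9] dp [0.07, -0.441, -0.033] ang [-0.001, -0.001, -0.0]
```

Request:
step_arm(
  targets=[
    {"dp":[0.002,-0.134,0.005],"angular":[0,0,0],"fingers":1},
    {"dp":[0.026,-0.171,-0.009],"angular":[0,0,0],"fingers":1},
    {"dp":[0.046,-0.212,-0.02],"angular":[0,0,0],"fingers":1},
    {"dp":[0.061,-0.256,-0.028],"angular":[0,0,0],"fingers":1},
    {"dp":[0.071,-0.301,-0.034],"angular":[0,0,0],"fingers":1},
    {"dp":[0.076,-0.348,-0.036],"angular":[0,0,0],"fingers":1},
    {"dp":[0.075,-0.395,-0.036],"angular":[0,0,0],"fingers":1},
    {"dp":[0.07,-0.441,-0.033],"angular":[0,0,0],"fingers":1},
  ],
)

```text
time: 31.9
tool_pos: [499.6, -367.9, 154.9]
tcp_rot: [-180.0, -60.0, 66.6]
ft_force: [0.4, -0.5, -0.1]
finger_gap: -0.2
grip_force: 0.1
```

```bash
python3 - <<'E'
from h import *
E=loadE(); R=Rs(E,60)
snapshot("side"); c=camera_params("side")
print([(round(d["conf"],2),np.round(d["at"],1).tolist()) for d in pinpoint("side","guard_lip")[:1]],proj(c,W(E,[guard(a) for a in(1.2,.9,.7,.5)])).round().tolist())
A=[.8,.65,.5,.35,.2,.1,.03,0]; Z=[33,33,33,32.5,32,31.5,31,30]
plan(*[(tip(E,np.array(guard(a,-65,z)),R)+W([0,0,E[2]],[0,2,0])[0],R) for a,z in zip(A,Z)])
E
```

```text
[(0.75, [352.2, 236.4])] [[364.0, 235.0], [349.0, 240.0], [340.0, 246.0], [332.0, 253.0]]
t 32.0 p [ 499.3 -367.9  154.7] rot [-179.9  -60.1   66.5] j [-65.  45.  63.  45. 113. -40.] F [-0.9 -0.1  0.5] gap -0.2
to [ 493.3 -363.1  153.1] dp [-0.002, -0.037, 0.013] ang [-0.0, -0.0, -0.0]
to [ 484.  -359.1  149.1] dp [-0.019, -0.088, 0.023] ang [-0.0, -0.0, -0.0]
to [ 475.3 -355.3  143.6] dp [-0.043, -0.135, 0.036] ang [-0.0, -0.0, -0.0]
to [ 467.4 -351.9  136.3] dp [-0.075, -0.178, 0.055] ang [-0.0, -0.0, -0.0]
to [ 460.5 -348.9  127.8] dp [-0.112, -0.215, 0.076] ang [-0.0, -0.0, -0.0]
to [ 456.7 -347.2  121.3] dp [-0.14, -0.236, 0.092] ang [-0.0, -0.0, -0.0]
to [ 454.4 -346.3  116.4] dp [-0.161, -0.249, 0.104] ang [-0.0, -0.0, -0.0]
to [ 453.5 -345.9  113.5] dp [-0.174, -0.254, 0.111] ang [-0.0, -0.0, -0.0]
```

The guard is following (about 0.95 rad). I'll fold it down.

Request:
step_arm(
  targets=[
    {"dp":[-0.002,-0.037,0.013],"angular":[0,0,0],"fingers":1},
    {"dp":[-0.019,-0.088,0.023],"angular":[0,0,0],"fingers":1},
    {"dp":[-0.043,-0.135,0.036],"angular":[0,0,0],"fingers":1},
    {"dp":[-0.075,-0.178,0.055],"angular":[0,0,0],"fingers":1},
    {"dp":[-0.112,-0.215,0.076],"angular":[0,0,0],"fingers":1},
    {"dp":[-0.14,-0.236,0.092],"angular":[0,0,0],"fingers":1},
    {"dp":[-0.161,-0.249,0.104],"angular":[0,0,0],"fingers":1},
    {"dp":[-0.174,-0.254,0.111],"angular":[0,0,0],"fingers":1},
  ],
)

```text
time: 33.0
tool_pos: [454.6, -346.3, 114.6]
tcp_rot: [179.9, -60.1, 66.7]
ft_force: [0.7, -0.7, 12.6]
finger_gap: -0.1
grip_force: 6.0
```

Request:
step_arm(
  targets=[
    {"dp":[-0.009,0,0.005],"angular":[0,0,0],"fingers":1},
    {"dp":[-0.017,0,0.01],"angular":[0,0,0],"fingers":1},
    {"dp":[-0.02,0,0.012],"angular":[0,0,0],"fingers":1},
    {"dp":[-0.024,0,0.014],"angular":[0,0,0],"fingers":1},
    {"dp":[-0.028,0,0.016],"angular":[0,0,0],"fingers":1},
    {"dp":[-0.03,0,0.017],"angular":[0,0,0],"fingers":1},
    {"dp":[-0.03,0,0.017],"angular":[0,0,0],"fingers":1},
    {"dp":[-0.03,0,0.017],"angular":[0,0,0],"fingers":1},
  ],
)

```text
time: 34.0
tool_pos: [454.7, -346.4, 113.9]
tcp_rot: [179.4, -60.3, 67.4]
ft_force: [-9.5, 3.4, 35.4]
finger_gap: 0.3
grip_force: 17.5
```

```bash
python3 - <<'E'
from h import *
E=loadE(); R=Rs(E,60)
snapshot("side"); c=camera_params("side")
print([(round(d["conf"],2),np.round(d["at"],1).tolist()) for d in pinpoint("side","guard_lip")[:1]],proj(c,W(E,[guard(a) for a in(0,.05,.1,.2)])).round(1).tolist())
s=sense();print("tip eng",(Ro.from_euler("z",-E[2]).apply(s["tool_pos"]-R.apply([0,0,19])-[E[0],E[1],0])).round(1))
plan()
E
```

```text
[(0.85, [320.7, 273.7])] [[320.5, 276.0], [321.2, 273.6], [321.9, 271.2], [323.8, 266.5]]
tip eng [ -41.7 -100.5  123.4]
t 34.1 p [ 454.7 -346.4  113.9] rot [179.4 -60.3  67.4] j [-68.  43.  72.  41. 110. -46.] F [-8.6  5.3 34.6] gap -0.2
```

The guard is at its stop, and the lip pixel matches the initial shut reading. I'll retreat and check everything.

Request:
step_arm(
  targets=[
    {"dp":[0.1,0,-0.06],"angular":[0,0,0],"fingers":1},
    {"dp":[0.25,0,-0.15],"angular":[0,0,0],"fingers":1},
    {"dp":[0.45,0,-0.3],"angular":[0,0,0],"fingers":1},
    {"dp":[0.6,0,-0.5],"angular":[0,0,0],"fingers":1},
    {"dp":[0.6,0,-0.7],"angular":[0,0,0],"fingers":1},
    {"dp":[0.6,0,-0.7],"angular":[0,0,0],"fingers":1},
    {"dp":[0.6,0,-0.7],"angular":[0,0,0],"fingers":1},
    {"dp":[0.6,0,-0.7],"angular":[0,0,0],"fingers":1},
  ],
)

```text
time: 35.1
tool_pos: [430.3, -401.6, 279.7]
tcp_rot: [-179.8, -60.1, 66.5]
ft_force: [0.2, 0.2, 0.9]
finger_gap: 0.3
grip_force: 0.0
```

```bash
python3 - <<'E'
from h import *
E=loadE(); old=dict(side=dict(spirit_lamp=(264,354.5),eye_loupe=(414.6,364),wooden_clamp=(262.2,319.7),glass_jar=(251.7,293.4)),top=dict(spirit_lamp=(377.4,338.9),eye_loupe=(447.5,260.1),wooden_clamp=(330.7,315.9)))
N=dict(hood_front=hood(0),guard_lip=guard(0),stay_handle=stay(0),guard_hinge=[22,-102.5,93])
for cam in("side","top"):
  snapshot(cam); c=camera_params(cam)
  for n in list(N)+["spirit_lamp","eye_loupe","wooden_clamp","glass_jar"]:
    print(cam,n,[(round(d["conf"],2),np.round(d["at"],1).tolist()) for d in pinpoint(cam,n)[:1]],proj(c,W(E,N[n])).round(1).tolist() if n in N else old[cam].get(n))
plan()
E
```

```text
side hood_front [(0.64, [285.8, 246.0])] [[288.8, 246.7]]
side guard_lip [(0.78, [319.3, 271.2])] [[320.5, 276.0]]
side stay_handle [(0.72, [377.9, 211.7])] [[373.1, 215.2]]
side guard_hinge [(0.9, [371.8, 278.6])] [[370.1, 282.8]]
side spirit_lamp [(0.92, [262.9, 355.9])] (264, 354.5)
side eye_loupe [(0.67, [414.9, 364.9])] (414.6, 364)
side wooden_clamp [(0.69, [263.2, 317.0])] (262.2, 319.7)
side glass_jar [] (251.7, 293.4)
top hood_front [(0.96, [312.4, 269.1])] [[313.2, 271.1]]
top guard_lip [(0.86, [396.2, 286.4])] [[394.1, 285.6]]
top stay_handle [(0.75, [282.7, 149.8])] [[286.2, 148.0]]
top guard_hinge [(0.96, [411.0, 249.9])] [[407.9, 247.7]]
top spirit_lamp [(0.73, [377.4, 339.6])] (377.4, 338.9)
top eye_loupe [(0.53, [447.9, 256.5])] (447.5, 260.1)
top wooden_clamp [(0.73, [329.9, 313.7])] (330.7, 315.9)
top glass_jar [(0.84, [276.3, 296.7])] None
t 36.0 p [ 430.  -402.7  280.7] rot [-180.   -60.    66.6] j [-71.  38.  60.  45. 125. -36.] F [-0.4  1.2  0.3] gap 0.4
```

```bash
python3 - <<'E'
from h import *
for cam,(r0,r1,c0,c1) in dict(side=(250,310,300,395),top=(220,300,370,430)).items():
  a=cv2.imread(f"pics/{cam}0.png"); b=snapshot(cam)
  f=lambda i:((i[...,2]>110)&(i[...,1]<60)&(i[...,0]<60))[r0:r1,c0:c1]
  A,B=f(a),f(b); print(cam,A.sum(),B.sum(),(A^B).sum(),[ (np.argwhere(m).min(0)+[r0,c0],np.argwhere(m).max(0)+[r0,c0],np.argwhere(m).mean(0).round(2)) for m in(A,B)])
E
```

```text
side 1599 1625 84 [(array([264, 316]), array([298, 377]), array([30.24, 48.09])), (array([255, 315]), array([299, 378]), array([30.32, 47.75]))]
top 96 51 105 [(array([241, 384]), array([292, 422]), array([46.67, 27.07])), (array([245, 383]), array([293, 420]), array([47.06, 22.65]))]
```

The guard outline matches its initial shut state. Handing in.

```bash
python3 -c "
from bench import *
print(hand_in())"
```

```text
the job is handed in; nothing more can be done
None
```

I freed the stay, pressed the hood shut, raised the guard, flipped the toggle to the back and folded the guard down again, then handed in at about 36 s; the lamp, loupe and clamp still measured where they began, while the jar's start position was seen by only one camera and couldn't be compared as closely.

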